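# Spin-test idler star wheels and bin the binding ones

## Task

Push the star wheel of each of the three idler units in the sloped rack round by at least an eighth of a turn to find out whether it runs freely or binds. Lift every unit whose wheel binds out of the rack and set it down gently inside the black open bin; leave the units that run freely seated in their pockets, and leave the pliers and the screwdriver lying where they are.

Things in the scene. Friction and masses are not known exactly. Their poses are not given: they have to be found in the camera images.
- rack: Fixed sloped rack of grey, black and aluminium parts, 300 mm wide (y). Origin at the middle of its foot on the worktop; at yaw 0 x points away from the robot; z up. Its tray is tilted 35 deg toward the robot: the tray's normal n is (-0.574, 0, 0.819) and its up-slope direction u is (0.819, 0, 0.574) in the rack's frame.
- tray_centre (a point): Centre of the tray's upper face, on which the units stand, 55 mm above the rack's origin; axes as the rack's. Three pockets lie side by side at y = -95, 0, +95 mm from here, 14 mm deep along n, 1.5 mm clearance round a unit's base: a unit is drawn out along n.
- light_bar (a point): Centre of the aluminium light bar, 346 mm long (y), above and behind the units; axes as the rack's. It reaches from 64 to 100 mm up-slope (u) of the axles and 62 to 80 mm above them along n, so the units are reached along n with a tilted tool. Its two end arms stand at y = +-168 mm.
- bin: Fixed black open bin, 182 (x) x 131 (y) x 75 mm high, walls 2 to 3 mm, floor 2 mm thick. Origin at the centre of its underside on the worktop, x along its length with the low (31 mm) front wall on the -x side, z up.
- pliers: Pliers with red handles lying on the worktop in front of the rack, 76 x 150 x 14 mm; a bystander. Origin at the centre of the underside.
- red_driver: Small screwdriver, 120 mm long, lying on the worktop in front of the rack; a bystander. Origin at the centre of the underside.
- unit_a: Idler unit, about 0.8 kg, in one of the three pockets (which varies; all look the same). Origin: centre of its underside. Black base block 84 (x) x 44 (y) x 16 mm; fork of two aluminium cheeks, 36 mm over their outer faces (the place to grip, along y), 30 mm wide in x, their round tops 15 mm above the axle.
- unit_a_axle (a point): Centre of this unit's axle, 60 mm above its underside. x up-slope (u), y along the axle, z along n. On it turns a white star wheel, 20 mm thick (y), with five arms 12 mm wide with round ends, 40 mm from axle to tip: the topmost arm stands 25 mm clear of the cheeks.
- unit_a_wheel (a joint): Angle of the star wheel, rad, unlimited. At 0 one arm points along the unit's z; positive turns it toward the unit's +x. Starts within 0.25 of 0. A good wheel turns at a touch (under 0.1 N at an arm's tip) and coasts on when let go; one that binds (its washer bears on the hub) needs 3 to 5 N at an arm's tip and stops dead.
- unit_b: Idler unit, about 0.8 kg, in one of the three pockets (which varies; all look the same). Origin: centre of its underside. Black base block 84 (x) x 44 (y) x 16 mm; fork of two aluminium cheeks, 36 mm over their outer faces (the place to grip, along y), 30 mm wide in x, their round tops 15 mm above the axle.
- unit_b_axle (a point): Centre of this unit's axle, 60 mm above its underside. x up-slope (u), y along the axle, z along n. On it turns a white star wheel, 20 mm thick (y), with five arms 12 mm wide with round ends, 40 mm from axle to tip: the topmost arm stands 25 mm clear of the cheeks.
- unit_b_wheel (a joint): Angle of the star wheel, rad, unlimited. At 0 one arm points along the unit's z; positive turns it toward the unit's +x. Starts within 0.25 of 0. A good wheel turns at a touch (under 0.1 N at an arm's tip) and coasts on when let go; one that binds (its washer bears on the hub) needs 3 to 5 N at an arm's tip and stops dead.
- unit_c: Idler unit, about 0.8 kg, in one of the three pockets (which varies; all look the same). Origin: centre of its underside. Black base block 84 (x) x 44 (y) x 16 mm; fork of two aluminium cheeks, 36 mm over their outer faces (the place to grip, along y), 30 mm wide in x, their round tops 15 mm above the axle.
- unit_c_axle (a point): Centre of this unit's axle, 60 mm above its underside. x up-slope (u), y along the axle, z along n. On it turns a white star wheel, 20 mm thick (y), with five arms 12 mm wide with round ends, 40 mm from axle to tip: the topmost arm stands 25 mm clear of the cheeks.
- unit_c_wheel (a joint): Angle of the star wheel, rad, unlimited. At 0 one arm points along the unit's z; positive turns it toward the unit's +x. Starts within 0.25 of 0. A good wheel turns at a touch (under 0.1 N at an arm's tip) and coasts on when let go; one that binds (its washer bears on the hub) needs 3 to 5 N at an arm's tip and stops dead.
There are look-alikes about, which are no part of the job. What is shaped like the unit_b but red is not meant. Leave any orange look-alike of the unit_a alone.

How it is judged:
By the outcome, as a careful person would: the job done as asked, in the order asked, and still so for the second after the job is handed in, with the robot touching nothing.
It also fails if it takes over 72 s, if anything falls off the work surface, if the arm or the gripper's body presses on something with over 40 N, if the wrist force passes 120 N, or if a joint passes its speed limit or range.

## Robot

A 7-joint arm with a two-finger parallel gripper is mounted at the origin on a cart in front of the work surface, level with it; the furniture and walls round the work are solid. World frame = base frame: x ahead of the robot, y to its left, z up, the work surface at z = 0. Lengths are in m, angles in degrees, forces in N, time in s.
With the tool pointing down it reaches from about 0.35 to 0.9 m from the base axis. Payload 7.2 kg.
Tool frame: the origin (TCP) lies at the centre of the arm's flange, where the gripper is bolted on; the fingertips stand 173 mm ahead of it and the grasp point (between the pads) lies 155 mm ahead of it; z points along the fingers, y is the line along which they close (so a half turn about z gives the same grasp; the last joint's range is limited). The gripper opens to 85 mm and grips with 20 to 120 N. Pads are 22 mm wide; open, the fingers measure 114 mm over their backs; the gripper's body (76 mm by 85 mm) begins 54 mm behind the grasp point. The pads swing forward as they close: fully open they stand 13 mm farther back than shut.
Start: joints at [-75.928, 23.554, -0.728, 91.456, 0.321, 64.991, -4.71], TCP at [0.193, 0.594, 0.405] pointing down, gripper open.
Joint ranges: [-169.25, 169.25], [-16.82, 113.86], [-84.01, 82.57], [7.8, 145.47], [-59.2, 239.2], [7.22, 106.19], [-163.78, 163.78]. Speed limits (degrees/s): [136.94, 136.94, 172.46, 172.46, 180, 180, 180].

## Interface

Orientations are given as a 3x3 rotation matrix whose columns are the frame's x, y, z axes.
In Python, from station import ctrl, viewer, ticket gives the robot as it stands. The module is installed in compiled form; this text tells all that it offers.
- The arm moves only by the shell command python3 -m jog 'ROWS' [OPENING] [FORCE]. ROWS is JSON, one flat list of numbers, 4 for each row, row after row: the shift along the tool's x, y, z in m, then the turn about the tool's z in degrees. In form: [dx, dy, dz, spin, dx, dy, dz, spin, ...]. A call has 1 to 20 rows; each row is the pose to reach, as a shift and turn from the pose commanded when the call began, along the tool's axes at that moment; what a row does not reach only later rows make up. A row lasts 1/12 s, in which the tool goes at most 41.7 mm and 7.16 degrees, less where a joint would pass 70% of its speed; a pose out of reach is approached as far as the arm can. A call with a gripper value outside its range is refused whole. OPENING is the opening, from 0 (shut) to 1 (fully open), set as the call begins (- or left out, the last holds). The fingers move at their own pace and stop on an object; FORCE is the grip in N (left out, the last holds). Time passes only in rows, so rows that repeat a pose let the fingers close. It gives the time, the measured TCP pose, the force, the opening and the grip force at its end, in the units of the state.
- ctrl.state(): the state, without advancing time (a new reading comes with each control period).
- viewer.grab_frame(name): name is "scene" or "top" or "wrist"; returns a dict with "frame" (480x640x3 uint8, blue, green, red), "range_z" (480x640 float32, m along the optical axis (not along the pixel's ray), 0 where there is no reading), "mtx" (3x3 intrinsics, pixels), "T" (4x4, takes a point from camera to world coordinates); the wrist camera has in their place "hand_eye" (4x4, takes a point from camera to tool coordinates, whose origin is the TCP and whose axes are the flange's). Camera axes: x right, y down, z forward; pixel columns grow to the right and rows downward; lengths in m; the calibration is good to about 2 mm. A picture is of the moment at which its call begins: read the wrist's pose just before it.
- ticket.hand_in(): hands the job in; it is judged then, once.
The state is a dict: "t": time; "qpos": joint angles; "dq": joint speeds; "joint_torque": joint torques, N m; "ee_pos": TCP position; "ee_rot": TCP orientation; "contact_force": force on the tool from outside, world axes, zero at the start; "torque": the same for the moment, N m; "finger_gap": finger opening in m; "grasp_force": force on a finger pad.
Only numpy, scipy, OpenCV 4.12 (cv2) and the standard library are available. Lean on these libraries where they do the work, as an engineer would, in place of code of your own. Each camera call takes 0.05 s, during which the arm holds its last target. There are 200 camera calls.

## Working session

There is one attempt and no reset: what is moved stays moved. The work goes in short steps, Python scripts to look and compute and a shell command to move; the robot and the scene stay as the last step left them, time stands still between calls to the robot, and variables do not carry over. Pictures are saved under pics/ and viewed, at most 10 in all, crops included, and the job is handed in when it is done.

```bash
mkdir -p pics; python3 - <<'E'
from station import ctrl, viewer
import cv2,numpy as np
s=ctrl.state();print(s['t'],s['ee_pos'],np.round(s['ee_rot'],3).tolist(),s['finger_gap'])
for n in ['scene','top']:
    f=viewer.grab_frame(n);cv2.imwrite(f'pics/{n}0.png',f['frame'])
    np.savez(f'{n}0.npz',**f);print(n,np.round(f['mtx'],1).tolist(),np.round(f['T'],3).tolist())
E
```

```text
0.0 [0.19286905 0.59427436 0.40384689] [[-0.951, 0.309, -0.0], [0.309, 0.951, -0.002], [-0.0, -0.002, -1.0]] 0.08543780137398178
scene [[516.8, 0.0, 320.2], [0.0, 516.8, 234.7], [0.0, 0.0, 1.0]] [[0.77, -0.492, 0.407, 0.054], [-0.638, -0.609, 0.471, -0.713], [0.016, -0.622, -0.783, 1.038], [0.0, 0.0, 0.0, 1.0]]
top [[567.6, 0.0, 323.7], [0.0, 567.6, 245.2], [0.0, 0.0, 1.0]] [[-0.008, -0.996, 0.084, 0.412], [-1.0, 0.006, -0.02, -0.16], [0.02, -0.084, -0.996, 1.422], [0.0, 0.0, 0.0, 1.0]]
```

View pics/scene0.png

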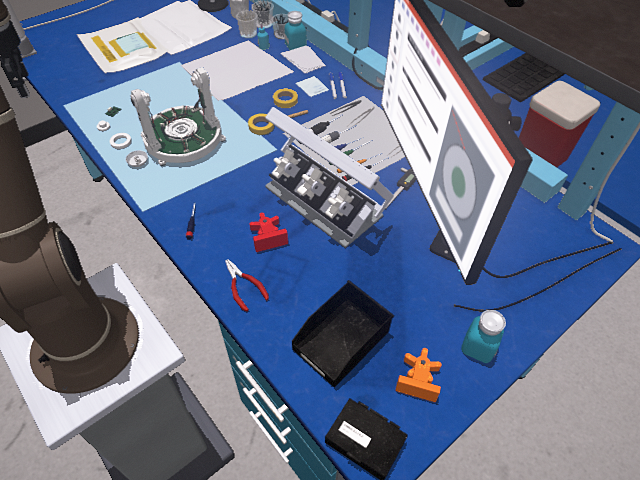

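View pics/top0.png

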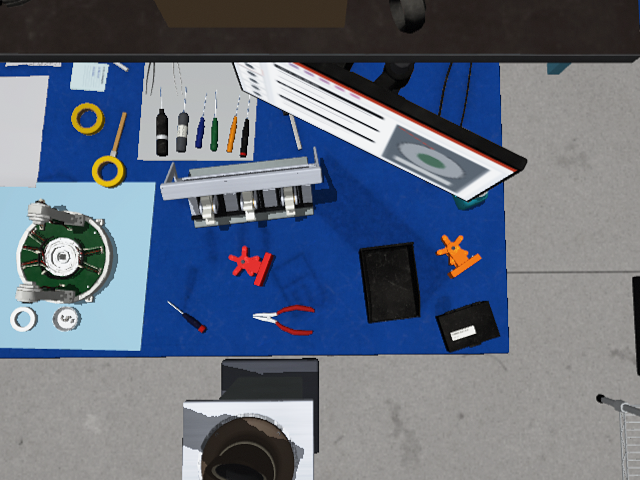

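Top view: the rack's light bar runs from (162,187) to (322,170), with three white wheels near (208,205), (248,205) and (290,198). The bin is near (390,282), the red decoy at (250,265), the orange decoy at (458,255), the pliers at (285,320) and the driver at (187,317). Next I'll measure positions.

```bash
cat > h.py <<'E'
import numpy as np,cv2
def load(n):
    f=np.load(n); K=f['mtx'];T=f['T'];z=f['range_z']
    v,u=np.mgrid[:480,:640]
    P=np.stack([(u-K[0,2])/K[0,0]*z,(v-K[1,2])/K[1,1]*z,z],-1)@T[:3,:3].T+T[:3,3]
    P[z==0]=np.nan
    return f['frame'],P
E
python3 - <<'E'
from h import *
im,P=load('top0.npz');hsv=cv2.cvtColor(im,cv2.COLOR_BGR2HSV)
f=lambda a:np.round(a,3).tolist()
# table height
print('table',f(P[300,220]),f(P[235,345]))
# bin: dark px
m=(hsv[...,2]<70)&(np.mgrid[:480,:640][1]>350)&(np.mgrid[:480,:640][1]<430)&(np.mgrid[:480,:640][0]>235)&(np.mgrid[:480,:640][0]<330)
q=P[m];print('bin z pct',f(np.nanpercentile(q[:,2],[1,10,50,90,99])))
rim=q[q[:,2]>0.06];print('rim',f(rim.min(0)),f(rim.max(0)),cv2.minAreaRect((rim[:,:2]*1000).astype(np.float32)))
allp=q[q[:,2]>0.02];print('walls',cv2.minAreaRect((allp[:,:2]*1000).astype(np.float32)))
# light bar & wheels
m=np.zeros((480,640),bool);m[150:235,155:330]=1
q=P[m&(hsv[...,1]<60)];
for lo in np.arange(0.02,0.3,0.02):
    s=q[(q[:,2]>lo)&(q[:,2]<=lo+.02)]
    if len(s)>10:print(round(lo,2),len(s),f(np.percentile(s,2,0)),f(np.percentile(s,98,0)))
bar=q[q[:,2]>0.17];print('bar',cv2.minAreaRect((bar[:,:2]*1000).astype(np.float32)))
im2,P2=load('scene0.npz');
m=np.zeros((480,640),bool);m[100:250,255:400]=1
q=P2[m];q=q[(q[:,2]>0.17)&(q[:,0]<.9)];print('bar scene',cv2.minAreaRect((q[:,:2]*1000).astype(np.float32)),f(q.min(0)),f(q.max(0)))
cv2.imwrite('pics/c.png',np.hstack([cv2.resize(im[150:235,155:330],None,fx=2.2,fy=2.2,interpolation=2),cv2.resize(im2[100:250,255:405],(187,187))]) if 0 else cv2.resize(im2[100:250,250:420],None,fx=4,fy=4,interpolation=2))
E
```

```text
table [0.396, 0.069, 0.002] [0.557, -0.243, -0.002]
bin z pct [-0.005, -0.001, 0.003, 0.053, 0.077]
rim [0.359, -0.415, 0.06] [0.532, -0.272, 0.082] ((446.84234619140625, -347.71746826171875), (160.470947265625, 130.47335815429688), 7.814325332641602)
walls ((435.7570495605469, -347.71710205078125), (180.31199645996094, 130.48684692382812), 6.841172695159912)
0.02 624 [0.598, -0.156, 0.022] [0.77, 0.219, 0.04]
0.04 852 [0.602, -0.154, 0.04] [0.671, 0.136, 0.059]
0.06 280 [0.622, -0.134, 0.06] [0.715, 0.139, 0.08]
0.08 666 [0.578, -0.156, 0.081] [0.718, 0.164, 0.099]
0.1 506 [0.585, -0.123, 0.101] [0.713, 0.165, 0.12]
0.12 499 [0.586, -0.166, 0.121] [0.729, 0.163, 0.139]
0.14 68 [0.602, -0.171, 0.14] [0.726, 0.165, 0.159]
0.16 27 [0.661, -0.173, 0.161] [0.713, 0.165, 0.178]
0.18 21 [0.656, -0.174, 0.181] [0.699, 0.163, 0.194]
0.2 1786 [0.619, -0.174, 0.204] [0.677, 0.155, 0.22]
0.22 967 [0.635, -0.172, 0.22] [0.676, 0.155, 0.228]
bar ((659.1813354492188, -7.9577789306640625), (59.861900329589844, 346.24310302734375), 6.856510639190674)
bar scene ((740.4610595703125, -0.5710296630859375), (216.92115783691406, 348.97833251953125), 5.749711513519287) [0.616, -0.183, 0.17] [0.851, 0.165, 0.331]
```

View pics/c.png

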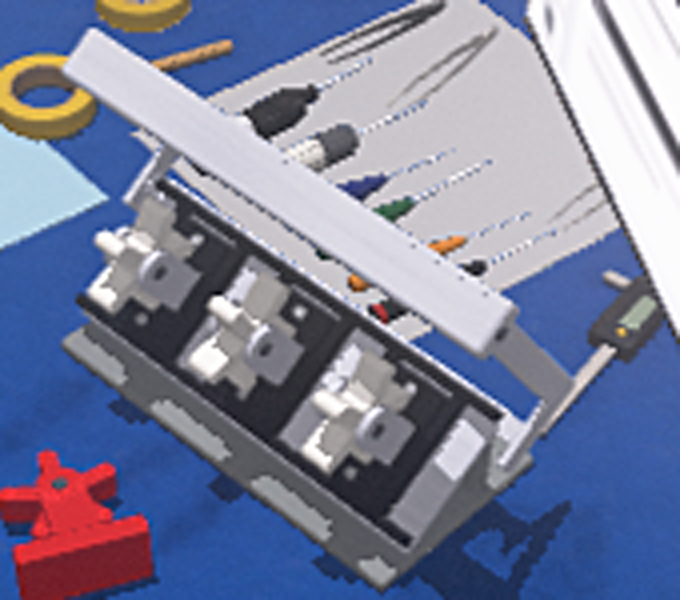

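```bash
python3 -m jog '[0,0,-0.04,0, 0,0,-0.08,0, 0,0,-0.12,0, 0,0,-0.16,0, 0,0,-0.2,0, 0,0,-0.24,0]'; python3 -c "
from station import ctrl;import numpy as np
s=ctrl.state();print(np.round(s['ee_rot'],3).tolist(),np.round(s['qpos'],1))"
```

```text
t: 0.6
ee_pos: [0.1928, 0.5939, 0.6465]
ee_rot: [[-0.951, 0.309, -0.0], [0.309, 0.951, -0.0], [-0.0, -0.0, -1.0]]
contact_force: [-0.8, 0.5, 0.2]
finger_gap: 0.0855
grasp_force: 0.0
[[-0.951, 0.309, -0.0], [0.309, 0.951, -0.0], [-0.0, -0.0, -1.0]] [-76.7  18.7   0.4  66.9  -0.1  94.3  -4.3]
```

The crop shows all three units seated, at roughly (140,275), (245,350) and (355,420) from left to right. The rack's yaw is about +6.9°. The jog rows can't tilt the tool, so I'll move into the rack's plane and see what happens when the wrist joint reaches its limit.

```bash
cat > st.py <<'E'
from station import ctrl;import numpy as np
s=ctrl.state();R=np.array(s['ee_rot']);print(np.round(s['qpos'],1),'tip',np.round(s['ee_pos']+R[:,2]*.155,3), 'R',np.round(R,3).tolist())
E
python3 -m jog '[-0.027,-0.029,0,-1.7, -0.054,-0.058,0,-3.4, -0.081,-0.087,0,-5, -0.108,-0.116,0,-6.7, -0.136,-0.145,0,-8.3, -0.163,-0.174,0,-10, -0.19,-0.203,0,-11.6, -0.218,-0.232,0,-13.3, -0.245,-0.261,0,-15, -0.272,-0.29,0,-16.6, -0.3,-0.319,0,-18.3, -0.326,-0.348,0,-20, -0.354,-0.377,0,-21.6, -0.381,-0.406,0,-23.2, -0.408,-0.435,0,-24.9, -0.408,-0.435,0,-24.9, -0.408,-0.435,0,-24.9]'; python3 st.py
python3 -m jog '[0,0,-0.04,0, 0,0,-0.08,0, 0,0,-0.12,0, 0,0,-0.16,0, 0,0,-0.2,0]'; python3 st.py
```

```text
t: 2.02
ee_pos: [0.4471, 0.0525, 0.6446]
ee_rot: [[-0.993, -0.116, -0.0], [-0.116, 0.993, -0.0], [0.0, -0.0, -1.0]]
contact_force: [-1.0, 1.6, -0.7]
finger_gap: 0.0855
grasp_force: 0.0
[-42.7  -2.4  29.   91.5   1.2  90.6  82.8] tip [0.447 0.052 0.49 ] R [[-0.993, -0.116, -0.0], [-0.116, 0.993, -0.0], [0.0, -0.0, -1.0]]
t: 2.43
ee_pos: [0.441, 0.0562, 0.7831]
ee_rot: [[-0.991, -0.126, 0.038], [-0.125, 0.992, 0.009], [-0.039, 0.005, -0.999]]
contact_force: [0.5, -0.2, -0.1]
finger_gap: 0.0853
grasp_force: 0.0
[-2.690e+01 -1.000e-01  1.340e+01  7.180e+01  0.000e+00  1.061e+02
  8.380e+01] tip [0.447 0.058 0.628] R [[-0.991, -0.126, 0.038], [-0.125, 0.992, 0.009], [-0.039, 0.005, -0.999]]
```

```bash
python3 -m jog '[0,0,0,0]' >/dev/null; python3 st.py
python3 -m jog '[0,0,-0.04,0, 0,0,-0.08,0, 0,0,-0.12,0, 0,0,-0.16,0]'; python3 st.py
```

```text
[-26.1  -0.2  12.9  71.9   0.  106.1  83.8] tip [0.446 0.055 0.628] R [[-0.992, -0.122, 0.037], [-0.121, 0.993, 0.009], [-0.037, 0.005, -0.999]]
t: 2.85
ee_pos: [0.4222, 0.0499, 0.8028]
ee_rot: [[-0.989, -0.122, 0.081], [-0.121, 0.992, 0.019], [-0.083, 0.009, -0.997]]
contact_force: [0.6, -1.2, 0.1]
finger_gap: 0.0852
grasp_force: 0.0
[  4.7  -0.7 -17.5  69.7  -0.2 106.1  84.2] tip [0.435 0.053 0.648] R [[-0.989, -0.122, 0.081], [-0.121, 0.992, 0.019], [-0.083, 0.009, -0.997]]
```

```bash
python3 -c "
from h import *
im,P=load('top0.npz');print(np.round(P[50,100::100],2).tolist(),np.round(P[72,250],2),np.round(P[150,500],2))"
python3 -m jog '[-0.02,0,-0.03,0, -0.04,0,-0.06,0, -0.06,0,-0.09,0, -0.08,0,-0.12,0, -0.1,0,-0.16,0, -0.1,0,-0.2,0]'; python3 st.py
```

```text
[[0.77, 0.15, 0.62], [0.77, 0.0, 0.62], [0.77, -0.14, 0.62], [0.77, -0.29, 0.61], [0.77, -0.44, 0.62], [0.77, -0.59, 0.62]] [ 0.83 -0.05  0.38] [ 0.63 -0.46  0.55]
t: 3.35
ee_pos: [0.46, 0.0509, 0.823]
ee_rot: [[-0.985, -0.121, 0.127], [-0.118, 0.993, 0.027], [-0.129, 0.012, -0.992]]
contact_force: [0.1, -0.6, 0.6]
finger_gap: 0.0854
grasp_force: 0.0
[-43.9   1.   33.   65.6  -0.7 106.1  85.8] tip [0.48  0.055 0.669] R [[-0.985, -0.121, 0.127], [-0.118, 0.993, 0.027], [-0.129, 0.012, -0.992]]
```

```bash

python3 -m jog '[0,0,-0.04,0, 0,0,-0.08,0, 0,0,-0.12,0]' >/dev/null; python3 st.py
python3 -m jog '[-0.03,0,-0.03,0, -0.06,0,-0.06,0, -0.09,0,-0.09,0]'>/dev/null; python3 st.py
python3 -m jog '[0,0,-0.04,0, 0,0,-0.08,0, 0,0,-0.12,0, 0,0,-0.16,0, 0,0,-0.2,0, 0,0,-0.24,0, 0,0,-0.28,0, 0,0,-0.32,0]'>/dev/null; python3 st.py
```

```text
[-2.030e+01 -1.000e-01  7.500e+00  6.380e+01 -0.000e+00  1.061e+02
  8.470e+01] tip [0.466 0.057 0.691] R [[-0.976, -0.132, 0.172], [-0.127, 0.991, 0.04], [-0.176, 0.017, -0.984]]
[-43.1   2.3  35.1  60.1  -2.2 106.1  87.4] tip [0.5   0.049 0.706] R [[-0.973, -0.114, 0.202], [-0.107, 0.993, 0.043], [-0.206, 0.021, -0.978]]
[ 11.7  -0.8 -22.   59.8  -0.9 106.1  86.2] tip [0.454 0.043 0.729] R [[-0.96, -0.124, 0.25], [-0.114, 0.992, 0.055], [-0.254, 0.024, -0.967]]
```

```bash

for i in 1; do
python3 -m jog '[-0.03,0,-0.03,0, -0.06,0,-0.06,0, -0.09,0,-0.09,0]'>/dev/null; python3 st.py
python3 -m jog '[0,0,-0.04,0, 0,0,-0.08,0, 0,0,-0.12,0]' >/dev/null; python3 st.py
python3 -m jog '[-0.03,0,-0.03,0, -0.06,0,-0.06,0, -0.09,0,-0.09,0]'>/dev/null; python3 st.py
python3 -m jog '[0,0,-0.04,0, 0,0,-0.08,0, 0,0,-0.12,0]' >/dev/null; python3 st.py
done
```

```text
[-12.1   0.6   2.2  56.5  -0.6 106.1  86.1] tip [0.483 0.038 0.746] R [[-0.952, -0.113, 0.283], [-0.1, 0.993, 0.059], [-0.288, 0.028, -0.957]]
[ 10.   -1.  -19.8  55.4  -1.3 106.1  86.9] tip [0.459 0.042 0.767] R [[-0.937, -0.133, 0.323], [-0.116, 0.991, 0.073], [-0.33, 0.031, -0.943]]
[-13.    0.5   3.9  51.8  -0.9 106.1  86.7] tip [0.488 0.035 0.786] R [[-0.926, -0.116, 0.361], [-0.096, 0.993, 0.073], [-0.366, 0.033, -0.93]]
[  9.9  -1.2 -18.7  51.   -1.9 106.1  87.6] tip [0.461 0.038 0.806] R [[-0.908, -0.135, 0.397], [-0.109, 0.99, 0.088], [-0.404, 0.036, -0.914]]
```

```bash

python3 -m jog '[-0.01,-0.038,0,0, -0.02,-0.076,0,0, -0.03,-0.114,0,0, -0.04,-0.15,0,0]'>/dev/null; python3 st.py
python3 -m jog '[-0.03,0,-0.03,0, -0.06,0,-0.06,0, -0.09,0,-0.09,0]'>/dev/null; python3 st.py
python3 -m jog '[0,0,-0.04,0, 0,0,-0.08,0, 0,0,-0.12,0]' >/dev/null; python3 st.py
python3 -m jog '[-0.03,0,-0.03,0, -0.06,0,-0.06,0, -0.09,0,-0.09,0]'>/dev/null; python3 st.py
```

```text
[ 22.7   6.1 -12.3  44.5  -8.  106.1 103.7] tip [ 0.516 -0.11   0.801] R [[-0.902, -0.125, 0.414], [-0.1, 0.992, 0.081], [-0.42, 0.031, -0.907]]
[ 16.    7.7  -6.5  39.9  -8.1 106.1 102. ] tip [ 0.537 -0.102  0.823] R [[-0.883, -0.115, 0.456], [-0.091, 0.993, 0.074], [-0.461, 0.024, -0.887]]
[ 28.3   3.3 -18.1  41.7  -8.5 106.2 102.5] tip [ 0.489 -0.099  0.85 ] R [[-0.859, -0.116, 0.498], [-0.093, 0.993, 0.07], [-0.503, 0.014, -0.864]]
[ 17.2   4.4  -7.6  37.6  -8.6 106.1 101. ] tip [ 0.504 -0.091  0.873] R [[-0.836, -0.107, 0.538], [-0.086, 0.994, 0.063], [-0.542, 0.006, -0.84]]
```

```bash

python3 -m jog '[0,0.03,-0.03,0, 0,0.06,-0.06,0, 0,0.07,-0.1,0]' >/dev/null; python3 st.py; python3 -m jog '[0,0,0,0]'; python3 st.py
```

```text
[ 12.8  -1.5 -11.9  40.5  -5.3 106.1  94.8] tip [ 0.453 -0.022  0.898] R [[-0.812, -0.123, 0.57], [-0.098, 0.992, 0.075], [-0.575, 0.005, -0.818]]
t: 6.93
ee_pos: [0.3599, -0.0354, 1.0274]
ee_rot: [[-0.809, -0.118, 0.577], [-0.095, 0.993, 0.071], [-0.581, 0.002, -0.814]]
contact_force: [-1.5, -0.0, 0.6]
finger_gap: 0.0851
grasp_force: 0.0
[ 13.9  -1.8 -12.5  40.3  -5.4 106.2  94.9] tip [ 0.449 -0.024  0.901] R [[-0.809, -0.118, 0.577], [-0.095, 0.993, 0.071], [-0.581, 0.002, -0.814]]
```

```bash
cat >> h.py <<'E'
yaw=np.radians(6.87);c,s_=np.cos(yaw),np.sin(yaw);Rz=np.array([[c,-s_,0],[s_,c,0],[0,0,1]])
E
python3 - <<'E'
from h import *
for n in ['top','scene']:
    im,P=load(n+'0.npz')
    V=im.astype(int).min(-1); q=P.reshape(-1,3); ok=(q[:,2]>0.195)&(q[:,2]<.24)&(abs(q[:,1])<.25)&(q[:,0]>.55)&(q[:,0]<.72)
    b=q[ok]@Rz  # rack axes
    nn=np.array([-.574,0,.819]);uu=np.array([.819,0,.574])
    face=b@nn; 
    print(n,len(b),'y',np.percentile(b[:,1],[.2,99.8]),'n pct',np.percentile(face,[5,25,50,75,95]),'u',np.percentile(b@uu,[1,50,99]))
    t=b[abs(face-np.median(face))<.004]; print(' topface u',np.percentile(t@uu,[1,99]), 'slope x vs y',np.polyfit(t[:,1],t@uu,1))
    # wheels: bright white pts z .10-.15
    w=(q[:,2]>.115)&(q[:,2]<.15)&(q[:,0]>.54)&(q[:,0]<.68)&(abs(q[:,1])<.2)&(V.reshape(-1)>150)
    h=q[w]@Rz
    lab=np.histogram(h[:,1],bins=40);print(' ',[(round(float(x),3),int(k)) for k,x in zip(*lab) if k>0])
E
```

```text
top 2773 y [-0.25818443  0.08554427] n pct [-0.19886916 -0.19234299 -0.19046695 -0.18865922 -0.18627202] u [0.63018388 0.65107494 0.66696087]
 topface u [0.63009379 0.66618236] slope x vs y [0.00762308 0.64944277]
  [(-0.199, 9), (-0.193, 17), (-0.187, 31), (-0.182, 32), (-0.176, 30), (-0.17, 7), (-0.165, 2), (-0.109, 2), (-0.103, 8), (-0.097, 18), (-0.092, 22), (-0.086, 22), (-0.08, 18), (-0.075, 9), (-0.069, 2), (-0.013, 3), (-0.007, 6), (-0.002, 26), (0.004, 27), (0.01, 32), (0.015, 17), (0.021, 12)]
scene 2030 y [-0.2608145   0.08451385] n pct [-0.19478941 -0.1916717  -0.19013451 -0.18853962 -0.18633773] u [0.63288986 0.65069246 0.66914498]
 topface u [0.63304002 0.66863941] slope x vs y [0.00865718 0.65191955]
  [(-0.2, 12), (-0.194, 19), (-0.189, 32), (-0.183, 37), (-0.177, 31), (-0.172, 9), (-0.166, 7), (-0.11, 3), (-0.104, 10), (-0.098, 23), (-0.093, 27), (-0.087, 33), (-0.081, 28), (-0.076, 1), (-0.07, 1), (-0.014, 3), (-0.008, 12), (-0.002, 24), (0.003, 33), (0.009, 28), (0.015, 23), (0.02, 7)]
```

```bash
cat > goal.py <<'E'
import sys;from h import *
from station import ctrl
yaw=np.radians(6.5);c,s_=np.cos(yaw),np.sin(yaw);RZ=np.array([[c,-s_,0],[s_,c,0],[0,0,1]])
AX={k:np.array([.6263,-.0122,.1046])+RZ@[0,d,0] for k,d in zip('LMR',(.095,0,-.095))}
u=RZ@[.8192,0,.5736];n=RZ@[-.5736,0,.8192]
if __name__=='__main__':
    s=ctrl.state();R=np.array(s['ee_rot']);L=float(sys.argv[1])  # .173 tip/.155 grasp
    p=s['ee_pos']+R[:,2]*L
    for a in sys.argv[2:]:
        k,U,N=a.split(',');g=AX[k]+u*float(U)/1e3+n*float(N)/1e3
        d=R.T@(g-p);print(a,'d_tool mm',np.round(d*1e3,1),'world',np.round(g,3),'rows',round(np.linalg.norm(d)/.0417,1))
    k='M';e=R.T@(p-AX['M']);print('tip u,n,y vs M',np.round(np.array([u@(p-AX[k]),n@(p-AX[k]),(RZ[:,1])@(p-AX[k])])*1e3,1),'F',np.round(s['contact_force'],1),'t',s['t'],'q',np.round(s['qpos'],0), 'tilt ang',np.round(np.degrees(np.arccos(-R[:,2]@n)),1))
E
python3 goal.py .173 L,-32,90 L,-32,27 M,-32,27 R,-32,27
```

```text
L,-32,90 d_tool mm [349.4  84.8 643.6] world [0.538 0.073 0.16 ] rows 17.7
L,-32,27 d_tool mm [349.9  84.5 706.6] world [0.574 0.077 0.108] rows 19.0
M,-32,27 d_tool mm [350.2 -10.5 706.1] world [ 0.585 -0.017  0.108] rows 18.9
R,-32,27 d_tool mm [ 350.4 -105.5  705.6] world [ 0.596 -0.111  0.108] rows 19.1
tip u,n,y vs M [311.9 736.3   7.9] F [-1.5 -0.   0.6] t 6.9333 q [ 14.  -2. -12.  40.  -5. 106.  95.] tilt ang nangoal.py:12: RuntimeWarning: invalid value encountered in arccos
  k='M';e=R.T@(p-AX['M']);print('tip u,n,y vs M',np.round(np.array([u@(p-AX[k]),n@(p-AX[k]),(RZ[:,1])@(p-AX[k])])*1e3,1),'F',np.round(s['contact_force'],1),'t',s['t'],'q',np.round(s['qpos'],0), 'tilt ang',np.round(np.degrees(np.arccos(-R[:,2]@n)),1))
```

```bash
python3 -m jog '[0.019,0.005,0.035,0, 0.038,0.009,0.071,0, 0.058,0.014,0.107,0, 0.077,0.019,0.143,0, 0.097,0.024,0.178,0, 0.116,0.028,0.214,0, 0.136,0.033,0.25,0, 0.155,0.038,0.286,0, 0.174,0.042,0.321,0, 0.194,0.047,0.357,0, 0.213,0.052,0.393,0, 0.233,0.056,0.429,0, 0.252,0.061,0.464,0, 0.271,0.066,0.5,0, 0.291,0.071,0.536,0, 0.31,0.075,0.572,0, 0.33,0.08,0.607,0, 0.349,0.085,0.643,0, 0.349,0.085,0.643,0, 0.349,0.085,0.643,0]' 0 ; python3 st.py; python3 goal.py .173 L,-32,27 
python3 - <<'E'
from station import ctrl, viewer
import cv2,numpy as np
f=viewer.grab_frame('wrist');cv2.imwrite('pics/w1.png',f['frame']);print(np.round(f['hand_eye'],3).tolist())
E
```

```text
t: 8.6
ee_pos: [0.4388, 0.0449, 0.3282]
ee_rot: [[-0.811, -0.09, 0.578], [-0.079, 0.996, 0.044], [-0.58, -0.01, -0.815]]
contact_force: [0.6, 0.0, -0.7]
finger_gap: 0.0002
grasp_force: 0.0
[  5.6   5.6 -21.  133.9  54.3   9.8  29.3] tip [0.528 0.052 0.202] R [[-0.811, -0.09, 0.578], [-0.079, 0.996, 0.044], [-0.58, -0.01, -0.815]]
L,-32,27 d_tool mm [15.1 22.4 85.8] world [0.574 0.077 0.108] rows 2.2
tip u,n,y vs M [-17.8 113.3  74.2] F [ 0.6  0.  -0.7] t 8.6 q [  6.   6. -21. 134.  54.  10.  29.] tilt ang 1.2
[[0.0, -0.957, -0.289, 0.074], [1.0, 0.0, 0.0, 0.0], [0.0, -0.289, 0.957, 0.03], [0.0, 0.0, 0.0, 1.0]]
```

View pics/w1.png

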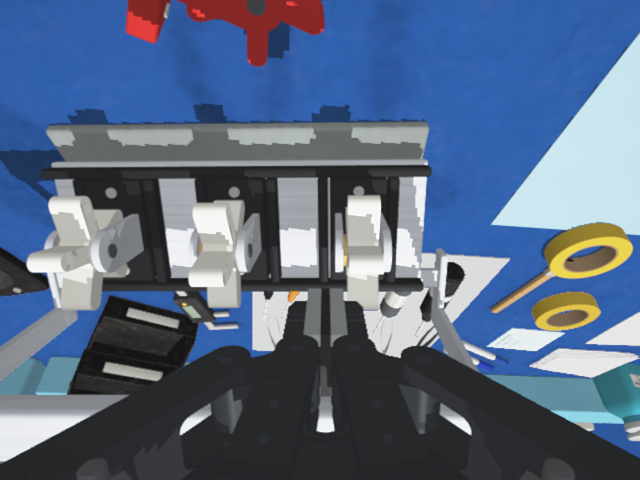

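The wrist view shows the three wheels at about (75,250), (218,253) and (363,250) with the closed fingers at the bottom near (325,310). The left pocket is on the right of the image. I'll move on to the first push.

```bash
python3 -m jog '[0.005,0.008,0.005,0, 0.01,0.016,0.01,0, 0.015,0.022,0.02,0,0.015,0.022,0.02,0]' >/dev/null;  python3 goal.py .173 L,-32,27; python3 st.py
```

```text
L,-32,27 d_tool mm [ 1.2 -1.  66.4] world [0.574 0.077 0.108] rows 1.6
tip u,n,y vs M [-31.3  93.4  97.4] F [-0.3  0.2 -0.4] t 8.9833 q [ -4.   8. -16. 136.  81.  10.  -1.] tilt ang 1.2
[ -3.6   8.2 -15.8 135.6  80.9  10.5  -0.6] tip [0.526 0.075 0.178] R [[-0.81, -0.092, 0.579], [-0.081, 0.996, 0.045], [-0.581, -0.011, -0.814]]
```

```bash
python3 -m jog '[0,-0.001,0.03,0, 0.001,-0.001,0.06,0, 0.001,-0.001,0.066,0,0.001,-0.001,0.066,0]' >/dev/null;  python3 goal.py .173 L,-32,27; python3 -m jog '[-0.01,0,0,0, -0.02,0,0,0, -0.028,0,0,0, -0.036,0,0,0]' >/dev/null; python3 goal.py .173 L,20,27;
```

```text
L,-32,27 d_tool mm [ 1.8  1.5 -0.4] world [0.574 0.077 0.108] rows 0.1
tip u,n,y vs M [-30.2  26.7  93.5] F [0.4 0.6 0.3] t 9.3167 q [  1.  19. -20. 133. 116.  15. -33.] tilt ang 1.3
L,20,27 d_tool mm [-15.7   2.7   1.7] world [0.616 0.082 0.138] rows 0.4
tip u,n,y vs M [ 4.2 28.6 92.6] F [-4.9 -1.2 -1.5] t 9.65 q [ -7.  17. -11. 129.  99.  10. -17.] tilt ang 1.2
```

```bash
python3 -m jog '[-0.008,0.001,0.001,0, -0.016,0.002,0.001,0]' >/dev/null;  python3 goal.py .173 ; python3 -m jog '[-0.008,0,0,0, -0.014,0,0,0]' >/dev/null; python3 goal.py .173;python3 - <<'E'
from station import viewer
import cv2
f=viewer.grab_frame('wrist');cv2.imwrite('pics/w2.png',f['frame'][100:400,:500])
E
```

```text
tip u,n,y vs M [20.  27.9 93.9] F [-6.2 -2.9  0.2] t 9.8167 q [ -9.  17.  -8. 128.  88.   9.  -5.] tilt ang 1.3
tip u,n,y vs M [34.6 28.1 94.2] F [-5.  -0.4 -0.3] t 9.9833 q [ -9.  17.  -8. 126.  77.   9.   6.] tilt ang 1.3
```

View pics/w2.png

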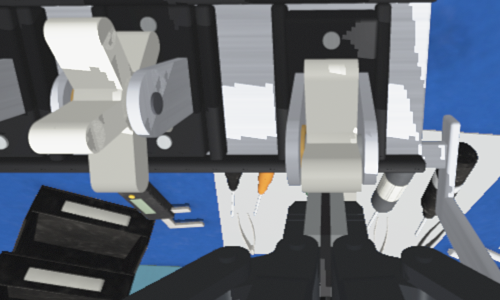

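```bash
python3 -m jog '[0,0,-0.04,0, 0.03,0,-0.04,0, 0.066,0,-0.03,0,0.066,0,0,0,0.066,0,0,0]' >/dev/null;  python3 goal.py .173 ; python3 -m jog '[-0.015,0,0,0, -0.03,0,0,0, -0.045,0,0,0]' >/dev/null; python3 goal.py .173;python3 -m jog '[-0.008,0,0,0, -0.016,0,0,0]' >/dev/null; python3 goal.py .173; python3 -m jog '[0,0,-0.04,0, 0.02,-0.02,-0.04,0, 0.04,-0.055,-0.04,0, 0.056,-0.09,-0.035,0, 0.056,-0.097,-0.035,0,0.056,-0.097,-0.035,0,0.056,-0.097,-0.035,0]' >/dev/null; python3 goal.py .173 M,-32,27;
```

```text
tip u,n,y vs M [-21.5  41.8  90.8] F [ 0.2 -0.8 -0.1] t 10.45 q [ -6.  16. -12. 133. 106.  12. -25.] tilt ang 2.1
tip u,n,y vs M [20.2 41.2 90.3] F [-1.6  0.3  1.2] t 10.7 q [-11.  15.  -5. 128.  77.   9.   6.] tilt ang 2.0
tip u,n,y vs M [37.9 41.6 90.5] F [ 0.5 -0.2  0.3] t 10.8667 q [ -9.  16.  -8. 126.  67.  10.  16.] tilt ang 2.0
M,-32,27 d_tool mm [10.4 14.  52.5] world [ 0.585 -0.017  0.108] rows 1.3
tip u,n,y vs M [-22.1  80.1 -11.8] F [-0.6 -0.4 -0.6] t 11.45 q [ 31.  13. -36. 132.  79.   8.  17.] tilt ang 2.5
```

```bash
cat > wh.py <<'E'
from h import *;from goal import AX,RZ,u,n
from station import ctrl,viewer
import sys
def pts(f,st=None):
    K=f['mtx'];z=f['range_z']
    if 'T' in f: T=f['T']
    else:
        W=np.eye(4);W[:3,:3]=st['ee_rot'];W[:3,3]=st['ee_pos'];T=W@f['hand_eye']
    v,uu=np.mgrid[:480,:640]
    P=np.stack([(uu-K[0,2])/K[0,0]*z,(v-K[1,2])/K[1,1]*z,z],-1)@T[:3,:3].T+T[:3,3]
    return P[(z>0)&(f['frame'].astype(int).min(-1)>110)]
def ang(P,tag):
    for k in 'LMR':
        d=P-AX[k];y=d@RZ[:,1];a=d@u;b=d@n;r=np.hypot(a,b)
        m=(abs(y)<.010)&(r>.037)&(r<.045)&(b>-.02)
        th=np.degrees(np.arctan2(a[m],b[m]))
        h,e=np.histogram(th,np.arange(-120,121,8));print(tag,k,m.sum(),[(int(x)+4,int(c)) for c,x in zip(h,e) if c>3])
if __name__=='__main__':
    if len(sys.argv)>1:
        for t in ['top','scene']: ang(pts(dict(np.load(t+'0.npz'))),t+'0')
    st=ctrl.state();ang(pts(viewer.grab_frame('wrist'),st),'wrist')
    for t in ['scene','top']: ang(pts(viewer.grab_frame(t)),t)
E
python3 wh.py 1
```

```text
top0 L 63 [(-76, 10), (-68, 10), (-12, 18), (-4, 8), (52, 6), (60, 5)]
top0 M 54 [(-60, 14), (-52, 11), (-4, 9), (4, 15), (12, 5)]
top0 R 67 [(-76, 14), (-68, 8), (-20, 7), (-12, 19), (-4, 9), (52, 5)]
scene0 L 52 [(-76, 5), (-68, 5), (-12, 5), (-4, 14), (4, 4), (60, 13)]
scene0 M 57 [(-60, 8), (-52, 7), (4, 14), (12, 13), (68, 4), (76, 6)]
scene0 R 61 [(-76, 7), (-68, 6), (-12, 13), (-4, 14), (52, 7), (60, 6)]
wrist L 1884 [(-36, 126), (-28, 514), (-20, 391), (20, 30), (28, 565), (36, 67), (44, 22), (84, 104), (92, 46), (100, 19)]
wrist M 921 [(-116, 6), (-68, 139), (-60, 490), (-52, 76), (-12, 5), (-4, 112), (4, 52)]
wrist R 1364 [(-84, 12), (-76, 283), (-68, 279), (-20, 376), (-12, 345), (-4, 66)]
scene L 50 [(28, 12), (36, 7), (44, 4), (84, 16), (92, 7)]
scene M 55 [(-68, 4), (-60, 9), (4, 13), (12, 13), (76, 5)]
scene R 61 [(-76, 6), (-68, 7), (-12, 16), (-4, 13), (52, 5), (60, 8)]
top L 50 [(-28, 15), (-20, 18), (-12, 4), (28, 4), (36, 7)]
top M 62 [(-60, 15), (-52, 11), (-4, 10), (4, 18), (12, 4)]
top R 58 [(-76, 7), (-68, 15), (-20, 7), (-12, 12), (-4, 10), (52, 6)]
```

L was pushed well past 45° and held about 5 N throughout, so it binds. Next is M.

```bash
python3 -m jog '[0.005,0.007,0.01,0, 0.01,0.014,0.02,0, 0.01,0.014,0.03,0,0.01,0.014,0.03,0]' >/dev/null;  python3 goal.py .173 M,-32,26;  python3 st.py
```

```text
M,-32,26 d_tool mm [  2.4 -11.9  21.9] world [ 0.585 -0.017  0.108] rows 0.6
tip u,n,y vs M [-29.7  47.5  12.6] F [-0.5  0.8 -0. ] t 11.9333 q [ 28.  19. -38. 132. 106.  12. -11.] tilt ang 1.8
[ 28.2  18.8 -37.7 132.3 105.9  12.4 -11.1] tip [ 0.563 -0.006  0.141] R [[-0.812, -0.091, 0.577], [-0.087, 0.996, 0.034], [-0.578, -0.023, -0.816]]
```

```bash
python3 -m jog '[0.002,-0.012,0.01,0, 0.002,-0.012,0.022,0, 0.002,-0.012,0.022,0]' >/dev/null;  python3 goal.py .173 M,-32,26;  python3 -m jog '[-0.01,0,0,0, -0.02,0,0,0, -0.03,0,0,0, -0.04,0,0,0]' >/dev/null; python3 goal.py .173 M,20,26; python3 wh.py
```

```text
M,-32,26 d_tool mm [0.3 3.  0.2] world [ 0.585 -0.017  0.108] rows 0.1
tip u,n,y vs M [-31.7  26.3  -3. ] F [-0.7 -1.1 -0.1] t 12.1833 q [ 32.  23. -40. 131. 112.  15. -15.] tilt ang 1.9
M,20,26 d_tool mm [-12.1   2.9   2.3] world [ 0.628 -0.012  0.137] rows 0.3
tip u,n,y vs M [ 7.9 28.3 -2.7] F [-4.8  0.3 -1.4] t 12.5167 q [ 23.  20. -30. 127.  93.  10.   3.] tilt ang 1.9
wrist L 3825 [(-36, 180), (-28, 992), (-20, 887), (20, 50), (28, 1150), (36, 165), (44, 45), (84, 243), (92, 71), (100, 41)]
wrist M 1709 [(-28, 565), (-20, 845), (-12, 264), (-4, 35)]
wrist R 2547 [(-84, 19), (-76, 473), (-68, 536), (-20, 695), (-12, 721), (-4, 100)]
scene L 0 []
scene M 60 [(-12, 12), (-4, 11), (44, 5), (92, 11), (100, 11)]
scene R 62 [(-76, 10), (-68, 5), (-12, 11), (-4, 16), (52, 10), (60, 7)]
top L 56 [(-28, 10), (-20, 21), (-12, 4), (28, 7), (36, 11)]
top M 34 [(28, 7), (36, 16), (44, 9)]
top R 65 [(-76, 8), (-68, 16), (-20, 4), (-12, 19), (-4, 9), (52, 4)]
```

```bash
python3 -m jog '[-0.008,0.002,0.002,0, -0.018,0.002,0.002,0, -0.027,0.002,0.002,0]' >/dev/null;  python3 goal.py .173 M,34,80;  python3 wh.py; python3 -m jog '[0,0,-0.03,0, 0.02,-0.01,-0.05,0, 0.04,-0.04,-0.05,0, 0.055,-0.08,-0.05,0,0.066,-0.098,-0.05,0,0.066,-0.098,-0.05,0,0.066,-0.098,-0.03,0,0.066,-0.098,-0.03,0]' >/dev/null; python3 goal.py .173 R,-32,26
```

```text
M,34,80 d_tool mm [  0.1  -0.  -54. ] world [ 0.608 -0.014  0.19 ] rows 1.3
tip u,n,y vs M [34.4 26.  -1.9] F [-1.1 -0.6  0.1] t 12.9167 q [ 21.  20. -29. 124.  76.  10.  20.] tilt ang 2.0
wrist L 3948 [(-36, 117), (-28, 868), (-20, 949), (-12, 4), (20, 45), (28, 1232), (36, 199), (44, 54), (84, 343), (92, 92), (100, 45)]
wrist M 2417 [(-76, 4), (-68, 443), (-60, 92), (-12, 672), (-4, 810), (4, 283), (28, 6), (36, 34), (44, 4), (52, 69)]
wrist R 2854 [(-76, 475), (-68, 633), (-20, 663), (-12, 878), (-4, 203)]
scene L 27 [(-28, 6), (-20, 15), (-12, 6)]
scene M 43 [(-84, 5), (-76, 6), (-20, 8), (-12, 17), (-4, 4)]
scene R 64 [(-76, 8), (-68, 4), (-12, 18), (-4, 14), (52, 7), (60, 8)]
top L 40 [(-28, 10), (-20, 17), (36, 4)]
top M 0 []
top R 63 [(-76, 13), (-68, 11), (-20, 4), (-12, 21), (-4, 6), (52, 4)]
R,-32,26 d_tool mm [-1.   8.3 32.6] world [ 0.596 -0.111  0.108] rows 0.8
tip u,n,y vs M [ -33.4   58.9 -102. ] F [0.  1.3 0.5] t 13.7333 q [ 53.  23. -47. 129.  85.   8.  25.] tilt ang 2.2
```

```bash
python3 -m jog '[-0.001,0.004,0.016,0, -0.001,0.007,0.033,0, -0.001,0.007,0.033,0, -0.001,0.007,0.033,0]' >/dev/null;  python3 goal.py .173 R,-32,26;  python3 -m jog '[-0.01,0,0,0, -0.02,0,0,0, -0.03,0,0,0, -0.04,0,0,0]' >/dev/null; python3 goal.py .173 R,20,26;python3 wh.py |grep R
```

```text
R,-32,26 d_tool mm [ 0.4 -3.  -0.8] world [ 0.596 -0.111  0.108] rows 0.1
tip u,n,y vs M [-31.6  25.1 -92.1] F [ 0.1 -0.4  0.6] t 14.0667 q [ 51.  28. -49. 127. 103.  13.   8.] tilt ang 1.8
R,20,26 d_tool mm [-9.3 -1.2  1.3] world [ 0.639 -0.106  0.137] rows 0.2
tip u,n,y vs M [ 10.7  27.2 -93.7] F [ 0.6 -0.7  0.5] t 14.4 q [ 45.  26. -44. 123.  79.  11.  29.] tilt ang 2.1
wrist R 2995 [(-84, 60), (-76, 876), (-68, 138), (-28, 155), (-20, 846), (-12, 670), (-4, 250)]
scene R 63 [(-76, 4), (-68, 10), (-60, 5), (-12, 5), (-4, 18), (4, 6), (60, 7), (68, 5)]
top R 10 [(28, 5)]
```

R turned with no measurable force, so it's free. I'll finish its stroke, then check the angles and go to M.

```bash
python3 -m jog '[-0.009,0,0.001,0, -0.021,0,0.001,0]' >/dev/null; python3 goal.py .173;  python3 -m jog '[0,0,-0.04,0, 0,0.01,-0.08,0, 0.012,0.05,-0.1,0, 0.025,0.088,-0.1,0, 0.032,0.092,-0.1,0, 0.032,0.092,-0.1,0, 0.032,0.092,-0.1,0]' 1 40 >/dev/null; python3 goal.py .155 M,0,60 M,0,4;python3 wh.py; python3 st.py
```

```text
tip u,n,y vs M [ 28.8  25.5 -94.2] F [-0.3 -0.4  0.2] t 14.7167 q [ 47.  27. -48. 120.  72.  14.  37.] tilt ang 2.1
M,0,60 d_tool mm [-1.7  0.8 79.9] world [ 0.592 -0.016  0.154] rows 1.9
M,0,4 d_tool mm [ -1.3   2.9 135.9] world [ 0.624 -0.012  0.108] rows 3.3
tip u,n,y vs M [ -2.1 139.9   2.3] F [ 0.7 -0.2 -0.3] t 15.3 q [ 56.  12. -64. 129.  53.  15.  43.] tilt ang 2.2
wrist L 1257 [(-36, 41), (-28, 317), (-20, 334), (20, 11), (28, 380), (36, 41), (44, 8), (84, 83), (92, 29), (100, 13)]
wrist M 1019 [(-84, 81), (-76, 295), (-28, 105), (-20, 284), (-12, 200), (44, 7), (52, 47)]
wrist R 994 [(-84, 51), (-76, 343), (-68, 7), (-28, 61), (-20, 294), (-12, 205), (52, 33)]
scene L 43 [(28, 5), (36, 4), (84, 13), (92, 10)]
scene M 62 [(-84, 6), (-76, 5), (-20, 10), (-12, 14), (-4, 6), (44, 7), (52, 8), (60, 4)]
scene R 64 [(-84, 4), (-76, 10), (-20, 6), (-12, 16), (-4, 10), (44, 4), (52, 10)]
top L 49 [(-28, 11), (-20, 20), (-12, 6), (28, 7)]
top M 63 [(-84, 5), (-76, 14), (-20, 14), (-12, 18), (52, 4)]
top R 70 [(-76, 11), (-68, 8), (-20, 13), (-12, 17), (52, 10)]
[ 56.4  12.6 -64.2 129.2  52.9  14.8  43.5] tip [ 0.546 -0.02   0.218] R [[-0.811, -0.083, 0.579], [-0.081, 0.996, 0.029], [-0.579, -0.024, -0.815]]
```

```bash
python3 -m jog '[-0.001,0.001,0.035,0, -0.001,0.001,0.07,0, -0.001,0.002,0.1,0, -0.001,0.003,0.12,0, -0.001,0.003,0.138,0, -0.001,0.003,0.138,0, -0.001,0.003,0.138,0]' 1 60; python3 goal.py .155 M,0,2; python3 - <<'E'
from station import viewer
import cv2
f=viewer.grab_frame('wrist');cv2.imwrite('pics/w3.png',f['frame'])
E
```

```text
t: 16.03
ee_pos: [0.5377, -0.0162, 0.2277]
ee_rot: [[-0.815, -0.084, 0.574], [-0.08, 0.996, 0.032], [-0.574, -0.02, -0.818]]
contact_force: [-0.3, 0.1, 0.1]
finger_gap: 0.0857
grasp_force: 0.0
M,0,2 d_tool mm [-1.9 -1.  -5.3] world [ 0.625 -0.012  0.106] rows 0.1
tip u,n,y vs M [-1.8 -3.3  0.9] F [-0.3  0.1  0.1] t 16.0333 q [ 30.  30. -41. 125. 108.  19.  -9.] tilt ang 1.8
```

View pics/w3.png

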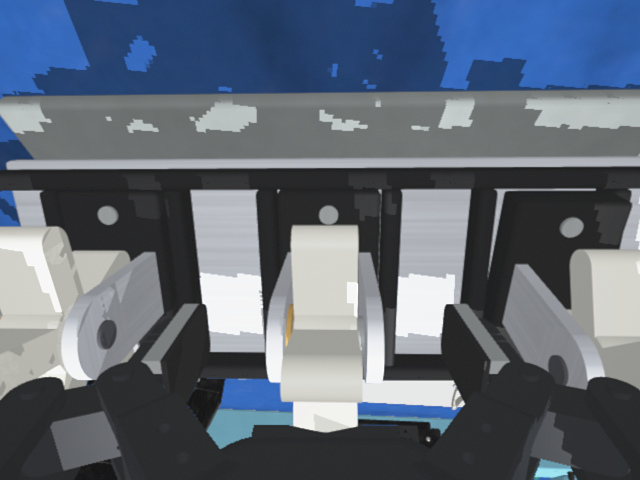

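The picture shows the M unit centred at x=326 between the pads (x=175 and x=475). Closing the gripper and lifting.

```bash
python3 -m jog '[0,0,-0.004,0,0,0,-0.004,0,0,0,-0.004,0,0,0,-0.004,0,0,0,-0.004,0,0,0,-0.004,0,0,0,-0.004,0]' 0 60; python3 -m jog '[0,0,-0.005,0,0,-0.001,-0.01,0,0,-0.001,-0.015,0,0,-0.001,-0.02,0,0,-0.001,-0.02,0]'; python3 goal.py .155; python3 -m jog '[0,0,-0.02,0,0,-0.001,-0.05,0,0,-0.002,-0.08,0,0,-0.003,-0.11,0,0,-0.003,-0.14,0,0,-0.003,-0.14,0]'; python3 goal.py .155;python3 st.py
```

```text
t: 16.67
ee_pos: [0.5339, -0.016, 0.2374]
ee_rot: [[-0.81, -0.085, 0.581], [-0.083, 0.996, 0.029], [-0.581, -0.025, -0.814]]
contact_force: [-6.3, 0.5, 9.9]
finger_gap: 0.035
grasp_force: 58.6
t: 17.08
ee_pos: [0.5213, -0.0182, 0.2523]
ee_rot: [[-0.812, -0.083, 0.578], [-0.082, 0.996, 0.029], [-0.578, -0.024, -0.816]]
contact_force: [-0.8, 0.1, -7.9]
finger_gap: 0.0353
grasp_force: 61.5
tip u,n,y vs M [-0.6 26.4  0.3] F [-0.8  0.1 -7.9] t 17.0833 q [ 30.  25. -40. 127. 103.  16.  -5.] tilt ang 2.0
t: 17.58
ee_pos: [0.4572, -0.0273, 0.3443]
ee_rot: [[-0.812, -0.077, 0.578], [-0.077, 0.997, 0.025], [-0.578, -0.024, -0.815]]
contact_force: [0.6, -0.5, -7.9]
finger_gap: 0.0348
grasp_force: 63.4
tip u,n,y vs M [ -0.7 138.9  -2.2] F [ 0.6 -0.5 -7.9] t 17.5833 q [ 51.  11. -57. 129.  46.  13.  50.] tilt ang 2.3
[ 50.5  10.7 -56.8 129.3  46.   12.9  49.6] tip [ 0.547 -0.023  0.218] R [[-0.812, -0.077, 0.578], [-0.077, 0.997, 0.025], [-0.578, -0.024, -0.815]]
```

```bash
python3 -m jog '[0.032,0.003,-0.023,0,0.065,0.006,-0.046,0,0.097,0.009,-0.069,0,0.13,0.012,-0.092,0,0.162,0.015,-0.115,0,0.162,0.015,-0.115,0]'; python3 goal.py .155;python3 st.py
```

```text
t: 18.08
ee_pos: [0.3794, -0.029, 0.3391]
ee_rot: [[-0.837, -0.081, 0.541], [-0.079, 0.997, 0.027], [-0.541, -0.02, -0.841]]
contact_force: [-0.4, -0.2, -8.6]
finger_gap: 0.0352
grasp_force: 63.2
tip u,n,y vs M [-74.1 179.1   5.9] F [-0.4 -0.2 -8.6] t 18.0833 q [ 69.   0. -68. 137.  -9.  11. 104.] tilt ang 2.9
[ 68.5   0.3 -68.  136.6  -8.9  10.6 103.9] tip [ 0.463 -0.025  0.209] R [[-0.837, -0.081, 0.541], [-0.079, 0.997, 0.027], [-0.541, -0.02, -0.841]]
```

```bash
python3 -m jog '[0.033,0.003,-0.022,0,0.067,0.006,-0.044,0,0.1,0.009,-0.066,0]' >/dev/null; python3 st.py;  python3 -m jog '[0.034,0.003,-0.02,0,0.068,0.006,-0.04,0,0.1,0.009,-0.06,0]' >/dev/null; python3 st.py; python3 -m jog '[0.034,0.003,-0.02,0,0.068,0.006,-0.04,0,0.1,0.009,-0.06,0]' >/dev/null; python3 st.py
```

```text
[ 56.5  -8.6 -51.9 142.2 -40.4  14.7 134.9] tip [ 0.409 -0.027  0.203] R [[-0.847, -0.081, 0.525], [-0.083, 0.996, 0.019], [-0.524, -0.027, -0.851]]
[ 47.5 -16.8 -36.6 145.5 -43.2  24.1 140.8] tip [ 0.355 -0.036  0.213] R [[-0.863, -0.085, 0.498], [-0.081, 0.996, 0.029], [-0.499, -0.016, -0.866]]
[ 45.6 -16.8 -28.1 145.5 -41.   28.2 145.6] tip [ 0.337 -0.061  0.214] R [[-0.873, -0.099, 0.477], [-0.09, 0.995, 0.043], [-0.479, -0.006, -0.878]]
```

```bash
python3 -m jog '[0.034,0.003,-0.02,0,0.068,0.006,-0.04,0,0.1,0.009,-0.06,0]' >/dev/null; python3 st.py;  python3 -m jog '[0.036,0.003,-0.018,0,0.072,0.01,-0.036,0,0.108,0.02,-0.05,0]' >/dev/null; python3 st.py; python3 -m jog '[0.036,0.003,-0.018,0,0.072,0.01,-0.036,0,0.108,0.02,-0.05,0]' ; python3 st.py
```

```text
[ 61.2 -16.8 -27.4 145.5 -45.9  36.6 163.8] tip [ 0.302 -0.103  0.212] R [[-0.882, -0.104, 0.459], [-0.085, 0.994, 0.062], [-0.463, 0.016, -0.886]]
[ 49.3 -16.8  -6.6 145.5 -35.8  40.4 163.7] tip [ 0.259 -0.138  0.214] R [[-0.896, -0.103, 0.432], [-0.078, 0.994, 0.075], [-0.437, 0.034, -0.899]]
t: 19.58
ee_pos: [0.1588, -0.18, 0.3478]
ee_rot: [[-0.91, -0.104, 0.401], [-0.073, 0.993, 0.091], [-0.407, 0.054, -0.912]]
contact_force: [0.3, 0.7, -7.9]
finger_gap: 0.0348
grasp_force: 62.3
[ 38.  -16.8  11.9 145.5 -27.1  42.6 163.7] tip [ 0.221 -0.166  0.207] R [[-0.91, -0.104, 0.401], [-0.073, 0.993, 0.091], [-0.407, 0.054, -0.912]]
```

```bash
python3 -m jog '[-0.016,0.033,0.009,6,-0.032,0.066,0.018,12,-0.048,0.1,0.027,18,-0.064,0.133,0.036,24,-0.08,0.166,0.045,30,-0.097,0.199,0.055,36,-0.097,0.199,0.055,40]'; python3 st.py
```

```text
t: 20.17
ee_pos: [0.2414, -0.0679, 0.3443]
ee_rot: [[-0.873, 0.302, 0.383], [0.365, 0.926, 0.101], [-0.324, 0.227, -0.918]]
contact_force: [1.1, 0.3, -8.8]
finger_gap: 0.0349
grasp_force: 62.3
[ 46.  -16.8 -25.9 145.5 -36.6  35.4 117.1] tip [ 0.301 -0.052  0.202] R [[-0.873, 0.302, 0.383], [0.365, 0.926, 0.101], [-0.324, 0.227, -0.918]]
```

```bash
for i in 1; do python3 -m jog '[0.037,0.004,-0.012,0,0.074,0.008,-0.024,0,0.111,0.012,-0.036,0]' >/dev/null; python3 st.py;  python3 -m jog '[0.037,0.004,-0.012,0,0.074,0.008,-0.024,0,0.111,0.012,-0.036,0]' >/dev/null; python3 st.py; python3 -m jog '[0.037,0.004,-0.012,0,0.074,0.008,-0.024,0,0.111,0.012,-0.036,0]' ; python3 st.py; done
```

```text
[ 51.1 -16.8 -27.7 145.5 -37.5  38.4 121.3] tip [ 0.288 -0.054  0.198] R [[-0.887, 0.293, 0.357], [0.354, 0.928, 0.12], [-0.296, 0.232, -0.926]]
[ 55.7 -16.8 -27.6 145.5 -37.4  41.7 125.2] tip [ 0.272 -0.061  0.196] R [[-0.895, 0.295, 0.333], [0.356, 0.924, 0.137], [-0.268, 0.242, -0.933]]
t: 20.92
ee_pos: [0.2014, -0.0984, 0.3399]
ee_rot: [[-0.905, 0.291, 0.311], [0.352, 0.922, 0.16], [-0.24, 0.254, -0.937]]
contact_force: [-0.2, 0.6, -7.7]
finger_gap: 0.0347
grasp_force: 62.5
[ 63.5 -16.8 -28.  145.5 -37.4  46.1 132.1] tip [ 0.25  -0.074  0.195] R [[-0.905, 0.291, 0.311], [0.352, 0.922, 0.16], [-0.24, 0.254, -0.937]]
```

```bash
python3 -m jog '[0.009,0.039,0.008,0,0.017,0.077,0.016,0,0.026,0.115,0.024,0,0.034,0.154,0.032,0,0.043,0.193,0.041,0,0.043,0.193,0.041,0]' >/dev/null; python3 st.py; python3 -m jog '[0.026,-0.027,-0.014,0,0.052,-0.054,-0.028,0,0.078,-0.081,-0.042,0]' >/dev/null; python3 st.py;  python3 -m jog '[0.026,-0.027,-0.014,0,0.052,-0.054,-0.028,0,0.078,-0.081,-0.042,0]' ; python3 st.py
```

```text
[ 15.4 -16.8 -27.7 145.4 -24.4  32.2  76.7] tip [0.294 0.075 0.194] R [[-0.906, 0.295, 0.304], [0.353, 0.922, 0.158], [-0.234, 0.25, -0.939]]
[ 29.  -16.8 -27.8 145.5 -30.   37.2  94.7] tip [0.283 0.033 0.191] R [[-0.919, 0.285, 0.271], [0.337, 0.927, 0.166], [-0.204, 0.244, -0.948]]
t: 21.92
ee_pos: [0.2133, -0.0632, 0.3377]
ee_rot: [[-0.923, 0.292, 0.25], [0.34, 0.923, 0.179], [-0.179, 0.25, -0.952]]
contact_force: [1.0, -0.6, -7.2]
finger_gap: 0.035
grasp_force: 63.0
[ 51.2 -16.8 -27.5 145.5 -33.5  45.2 118.3] tip [ 0.252 -0.036  0.19 ] R [[-0.923, 0.292, 0.25], [0.34, 0.923, 0.179], [-0.179, 0.25, -0.952]]
```

```bash
python3 -m jog '[-0.003,0.04,0.011,0,-0.005,0.08,0.022,0,-0.008,0.12,0.034,0,-0.01,0.16,0.046,0,0.03,0.19,0.046,0,0.07,0.22,0.046,0,0.11,0.25,0.046,0,0.15,0.28,0.046,0,0.171,0.296,0.046,0,0.171,0.296,0.046,0]' >/dev/null; python3 st.py; python3 -m jog '[0.007,-0.038,-0.011,0,0.014,-0.076,-0.022,0,0.021,-0.114,-0.033,0]' >/dev/null; python3 st.py;  python3 -m jog '[0.007,-0.038,-0.011,0,0.014,-0.076,-0.022,0,0.021,-0.114,-0.033,0]' ; python3 st.py
```

```text
[ 16.3 -16.  -74.2 137.2 -15.8  31.5  23.8] tip [0.197 0.298 0.19 ] R [[-0.922, 0.294, 0.25], [0.343, 0.922, 0.178], [-0.178, 0.25, -0.952]]
[ -7.5 -16.5 -55.3 141.2  -8.7  32.7  14.3] tip [0.178 0.265 0.192] R [[-0.922, 0.291, 0.257], [0.34, 0.924, 0.174], [-0.187, 0.248, -0.951]]
t: 23.25
ee_pos: [0.124, 0.2186, 0.3414]
ee_rot: [[-0.92, 0.295, 0.257], [0.344, 0.924, 0.169], [-0.188, 0.244, -0.951]]
contact_force: [-0.6, 0.5, -7.4]
finger_gap: 0.0347
grasp_force: 63.8
[-31.7 -16.7 -37.7 143.7   0.6  35.    0.9] tip [0.164 0.245 0.194] R [[-0.92, 0.295, 0.257], [0.344, 0.924, 0.169], [-0.188, 0.244, -0.951]]
```

```bash
for i in 1; do python3 -m jog '[0.007,-0.038,-0.011,0,0.014,-0.076,-0.022,0,0.021,-0.114,-0.033,0]' >/dev/null; python3 st.py;  python3 -m jog '[0.007,-0.038,-0.011,0,0.014,-0.076,-0.022,0,0.021,-0.114,-0.033,0]' >/dev/null; python3 st.py;  python3 -m jog '[0.007,-0.038,-0.011,0,0.014,-0.076,-0.022,0,0.021,-0.114,-0.033,0]' ; python3 st.py; done
```

```text
[-50.6 -16.8 -27.3 145.5   7.6  38.5 -12.3] tip [0.142 0.232 0.188] R [[-0.92, 0.301, 0.25], [0.343, 0.929, 0.142], [-0.189, 0.216, -0.958]]
[-60.6 -16.8 -26.6 145.5   9.5  42.7 -22.8] tip [0.111 0.228 0.187] R [[-0.918, 0.31, 0.246], [0.344, 0.933, 0.11], [-0.196, 0.186, -0.963]]
t: 24.0
ee_pos: [0.0232, 0.2068, 0.3366]
ee_rot: [[-0.914, 0.318, 0.251], [0.347, 0.935, 0.078], [-0.21, 0.159, -0.965]]
contact_force: [-0.2, 0.8, -7.9]
finger_gap: 0.0351
grasp_force: 63.8
[-77.4 -16.8 -25.2 145.5  10.8  48.8 -38.6] tip [0.062 0.219 0.187] R [[-0.914, 0.318, 0.251], [0.347, 0.935, 0.078], [-0.21, 0.159, -0.965]]
```

```bash
python3 -m jog '[-0.039,0.004,0.009,0,-0.078,0.008,0.018,0,-0.118,0.012,0.027,0,-0.157,0.015,0.036,0,-0.196,0.019,0.045,0,-0.196,0.019,0.045,0]' >/dev/null; python3 st.py; python3 -m jog '[0.031,-0.023,-0.01,0,0.062,-0.046,-0.02,0,0.093,-0.069,-0.03,0]' >/dev/null; python3 st.py;  python3 -m jog '[0.031,-0.023,-0.01,0,0.062,-0.046,-0.02,0,0.093,-0.069,-0.03,0]' >/dev/null; python3 st.py; python3 -m jog '[0.031,-0.023,-0.01,0,0.062,-0.046,-0.02,0,0.093,-0.069,-0.03,0]' ; python3 st.py
```

```text
[-41.2 -12.5  -9.6 143.5  10.7  36.5  11.5] tip [0.256 0.172 0.188] R [[-0.914, 0.318, 0.253], [0.347, 0.935, 0.079], [-0.211, 0.16, -0.964]]
[-32.7 -16.8 -27.9 145.5   4.   40.2   6. ] tip [0.189 0.176 0.184] R [[-0.91, 0.342, 0.235], [0.363, 0.93, 0.05], [-0.202, 0.131, -0.971]]
[-57.9 -16.8 -28.1 145.4   7.5  46.8 -20.4] tip [0.11  0.201 0.184] R [[-0.913, 0.334, 0.234], [0.35, 0.936, 0.029], [-0.209, 0.109, -0.972]]
t: 25.25
ee_pos: [-0.0052, 0.1922, 0.3345]
ee_rot: [[-0.914, 0.332, 0.233], [0.347, 0.938, 0.021], [-0.211, 0.1, -0.972]]
contact_force: [-1.4, 1.0, -8.6]
finger_gap: 0.0351
grasp_force: 64.4
[-82.1 -16.8 -27.4 145.4   6.9  52.9 -42.7] tip [0.031 0.196 0.184] R [[-0.914, 0.332, 0.233], [0.347, 0.938, 0.021], [-0.211, 0.1, -0.972]]
```

```bash
python3 -m jog '[-0.039,0.006,0.009,0,-0.079,0.012,0.019,0,-0.118,0.018,0.028,0,-0.157,0.024,0.038,0,-0.197,0.029,0.047,0,-0.225,0,0.05,0,-0.255,-0.03,0.052,0,-0.28,-0.06,0.054,0,-0.304,-0.092,0.057,0,-0.304,-0.092,0.057,0]' >/dev/null; python3 st.py; python3 -m jog '[0.037,-0.013,-0.009,0,0.074,-0.026,-0.018,0,0.111,-0.039,-0.027,0]' >/dev/null; python3 st.py;python3 -m jog '[0.037,-0.013,-0.009,0,0.074,-0.026,-0.018,0,0.111,-0.039,-0.027,0]' >/dev/null; python3 st.py;python3 -m jog '[0.037,-0.013,-0.009,0,0.074,-0.026,-0.018,0,0.111,-0.039,-0.027,0]'; python3 st.py
```

```text
[ -1.4 -16.8 -27.5 145.5  -3.8  37.2  44. ] tip [0.255 0.083 0.183] R [[-0.914, 0.332, 0.232], [0.346, 0.938, 0.02], [-0.211, 0.099, -0.973]]
[-16.6 -16.8 -28.  145.5   1.   40.9  24.2] tip [0.219 0.121 0.181] R [[-0.913, 0.351, 0.208], [0.358, 0.934, -0.003], [-0.195, 0.072, -0.978]]
[-41.3 -16.8 -27.8 145.4   4.5  46.6  -1.9] tip [0.151 0.166 0.181] R [[-0.917, 0.346, 0.197], [0.348, 0.937, -0.023], [-0.192, 0.047, -0.98]]
t: 26.83
ee_pos: [0.0466, 0.1881, 0.3333]
ee_rot: [[-0.918, 0.345, 0.194], [0.346, 0.938, -0.031], [-0.192, 0.039, -0.981]]
contact_force: [0.8, 1.3, -7.5]
finger_gap: 0.0348
grasp_force: 64.7
[-65.5 -16.8 -26.8 145.4   4.7  51.8 -24.5] tip [0.077 0.183 0.181] R [[-0.918, 0.345, 0.194], [0.346, 0.938, -0.031], [-0.192, 0.039, -0.981]]
```

```bash
python3 -m jog '[-0.041,-0.006,0.008,0,-0.082,-0.012,0.016,0,-0.123,-0.017,0.024,0,-0.165,-0.022,0.032,0,-0.209,-0.028,0.04,0,-0.23,-0.06,0.042,0,-0.25,-0.095,0.044,0,-0.265,-0.13,0.046,0,-0.277,-0.165,0.047,0,-0.277,-0.184,0.047,0]' >/dev/null; python3 st.py; python3 -m jog '[0.037,-0.014,-0.008,0,0.074,-0.028,-0.016,0,0.111,-0.042,-0.024,0]' >/dev/null; python3 st.py;python3 -m jog '[0.037,-0.014,-0.008,0,0.074,-0.028,-0.016,0,0.111,-0.042,-0.024,0]'; python3 st.py
```

```text
[  4.4 -14.4  -4.7 144.8   1.2  38.2  68.4] tip [ 0.275 -0.054  0.182] R [[-0.918, 0.345, 0.197], [0.346, 0.938, -0.033], [-0.196, 0.038, -0.98]]
[ 28.3 -16.2 -21.2 145.3  -8.8  39.6  83. ] tip [ 0.251 -0.06   0.181] R [[-0.92, 0.348, 0.181], [0.349, 0.937, -0.027], [-0.179, 0.038, -0.983]]
t: 28.17
ee_pos: [0.204, -0.081, 0.3308]
ee_rot: [[-0.926, 0.345, 0.152], [0.347, 0.938, -0.015], [-0.147, 0.039, -0.988]]
contact_force: [0.9, -0.3, -8.5]
finger_gap: 0.0348
grasp_force: 64.6
[ 46.8 -16.8 -28.3 145.5 -14.9  41.8  99.1] tip [ 0.227 -0.083  0.178] R [[-0.926, 0.345, 0.152], [0.347, 0.938, -0.015], [-0.147, 0.039, -0.988]]
```

```bash
python3 -m jog '[0.037,-0.014,-0.006,0,0.074,-0.028,-0.012,0,0.111,-0.042,-0.018,0]' >/dev/null; python3 st.py;python3 -m jog '[0.037,-0.014,-0.006,0,0.074,-0.028,-0.012,0,0.111,-0.042,-0.016,0]'; python3 st.py
```

```text
[ 62.8 -16.8 -28.5 145.5 -17.7  44.7 116.8] tip [ 0.192 -0.122  0.176] R [[-0.93, 0.343, 0.129], [0.347, 0.938, 0.005], [-0.119, 0.049, -0.992]]
t: 28.67
ee_pos: [0.107, -0.1688, 0.3302]
ee_rot: [[-0.933, 0.34, 0.118], [0.345, 0.938, 0.028], [-0.101, 0.066, -0.993]]
contact_force: [1.8, -1.1, -8.0]
finger_gap: 0.0349
grasp_force: 64.7
[ 86.6 -16.8 -28.3 145.4 -19.4  49.  141.8] tip [ 0.125 -0.164  0.176] R [[-0.933, 0.34, 0.118], [0.345, 0.938, 0.028], [-0.101, 0.066, -0.993]]
```

```bash
python3 -m jog '[-0.038,-0.003,0.003,-3,-0.076,-0.006,0.006,-6,-0.114,-0.009,0.01,-9,-0.151,-0.012,0.014,-12,-0.189,-0.014,0.018,-15,-0.227,-0.017,0.021,-18,-0.265,-0.02,0.025,-21,-0.302,-0.023,0.029,-24,-0.34,-0.025,0.033,-27,-0.378,-0.028,0.036,-27,-0.378,-0.028,0.036,-27,-0.378,-0.028,0.036,-27]'; cat > bin.py <<'E'
import sys;import numpy as np
from station import ctrl
a=np.radians(6.85);B=np.array([[np.cos(a),-np.sin(a),0],[np.sin(a),np.cos(a),0],[0,0,1]]);o=np.array([.4358,-.3477,0])
s=ctrl.state();R=np.array(s['ee_rot']);p=s['ee_pos']+R[:,2]*.161
x=-R[:,0];print('axle in bin mm',np.round(B.T@(p-o)*1e3,1),'unit yaw vs bin',np.round(np.degrees(np.arctan2(x[1],x[0]))-6.85,1),'z in bin',np.round(B.T@R[:,2],3),'F',np.round(s['contact_force'],1),'t',s['t'],'q',np.round(s['qpos'],0),'gap',s['finger_gap'])
for g in sys.argv[1:]:
    g=np.array([float(v) for v in g.split(',')])/1e3;print(np.round(R.T@(o+B@g-p)*1e3,1))
E
python3 bin.py 40,22.5,130 40,22.5,72
```

```text
t: 29.67
ee_pos: [0.4567, -0.3251, 0.3285]
ee_rot: [[-0.986, -0.121, 0.116], [-0.118, 0.993, 0.031], [-0.119, 0.017, -0.993]]
contact_force: [-2.2, 0.5, -7.1]
finger_gap: 0.0348
grasp_force: 64.0
axle in bin mm [ 42.6  22.7 168.7] unit yaw vs bin -0.0 z in bin [ 0.119  0.017 -0.993] F [-2.2  0.5 -7.1] t 29.6667 q [ 64.  26. -41. 105.  16.  50. 113.] gap 0.03479929609863646
[ 7.2 -0.8 38.1]
[14.1 -1.8 95.7]
```

```bash
python3 -m jog '[0.004,0,0.025,0,0.007,-0.001,0.05,0,0.011,-0.001,0.075,0,0.013,-0.002,0.09,0,0.014,-0.002,0.095,0,0.014,-0.002,0.095,0]' - 20; python3 bin.py 40,22.5,62; python3 -m jog '[0,0,0.002,0,0,0,0.004,0,0,0,0.006,0]' >/dev/null; python3 bin.py;
```

```text
t: 30.17
ee_pos: [0.4521, -0.3242, 0.2325]
ee_rot: [[-0.986, -0.121, 0.113], [-0.118, 0.992, 0.031], [-0.116, 0.017, -0.993]]
contact_force: [0.4, 0.1, -7.3]
finger_gap: 0.0348
grasp_force: 63.8
axle in bin mm [37.7 24.1 72.6] unit yaw vs bin -0.0 z in bin [ 0.116  0.017 -0.993] F [ 0.4  0.1 -7.3] t 30.1667 q [ 60.  33. -36. 110.  23.  39. 109.] gap 0.03475427376140953
[-1.1 -1.8 10.8]
axle in bin mm [41.9 24.  69.4] unit yaw vs bin 0.2 z in bin [ 0.121  0.013 -0.993] F [-0.1 -0.3 -7.6] t 30.4167 q [ 59.  33. -36. 110.  23.  39. 108.] gap 0.034782263264260795
```

```bash
python3 -m jog '[0.001,-0.001,0.002,0,0.001,-0.001,0.004,0]' 0 20; python3 bin.py; python3 -m jog '[0,0,0.002,0,0,0,0.004,0,0,0,0.004,0]' 0 20 >/dev/null; python3 bin.py
```

```text
t: 30.58
ee_pos: [0.4554, -0.3241, 0.2248]
ee_rot: [[-0.985, -0.124, 0.118], [-0.122, 0.992, 0.028], [-0.121, 0.013, -0.993]]
contact_force: [-0.0, 2.7, 6.8]
finger_gap: 0.0351
grasp_force: 65.8
axle in bin mm [41.7 23.3 65. ] unit yaw vs bin 0.2 z in bin [ 0.121  0.014 -0.993] F [-0.   2.7  6.8] t 30.5833 q [ 59.  34. -36. 110.  23.  38. 108.] gap 0.035081241758758645
axle in bin mm [44.4 23.4 63.3] unit yaw vs bin 0.3 z in bin [ 0.124  0.012 -0.992] F [-2.   3.9 15.6] t 30.8333 q [ 59.  34. -36. 110.  24.  38. 108.] gap 0.03484179477418581
```

```bash
python3 -m jog '[0,0,0,0,0,0,0,0,0,0,0,0]' 0.47; python3 - <<'E'
from station import viewer
import cv2
f=viewer.grab_frame('wrist');cv2.imwrite('pics/w4.png',f['frame'])
E
```

```text
t: 31.08
ee_pos: [0.4558, -0.3239, 0.2206]
ee_rot: [[-0.985, -0.124, 0.117], [-0.122, 0.992, 0.028], [-0.12, 0.014, -0.993]]
contact_force: [-0.7, -0.5, -0.2]
finger_gap: 0.0403
grasp_force: 0.0
```

View pics/w4.png

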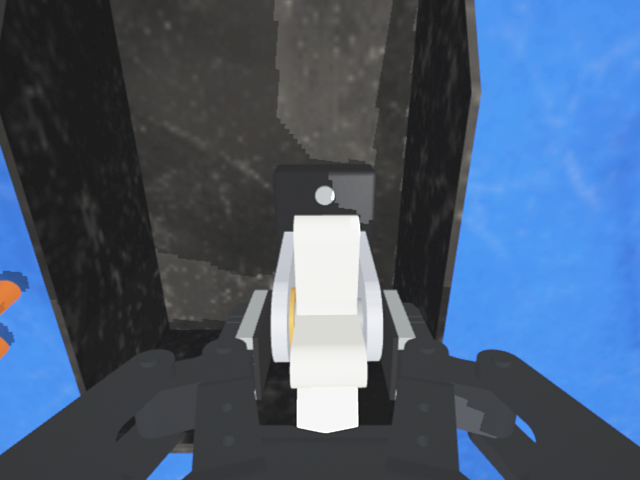

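The picture shows the M unit standing upright on the bin floor between the slightly opened pads, centred near (325,330). I'll back off and tilt the tool again for L.

```bash
python3 -m jog '[-0.002,0,-0.015,0,-0.005,0.001,-0.045,0,-0.01,0.001,-0.083,0,-0.014,0.002,-0.119,0,-0.02,0.027,-0.151,0,-0.027,0.053,-0.184,0,-0.033,0.079,-0.216,0,-0.039,0.105,-0.248,0,-0.046,0.13,-0.28,0,-0.052,0.156,-0.313,0,-0.058,0.182,-0.345,0,-0.065,0.208,-0.377,0,-0.071,0.233,-0.409,0,-0.077,0.259,-0.442,0,-0.083,0.285,-0.474,0,-0.09,0.31,-0.506,0,-0.096,0.336,-0.538,0,-0.096,0.336,-0.538,0]' ; python3 st.py; python3 - <<'E'
from station import viewer
import cv2
f=viewer.grab_frame('top');cv2.imwrite('pics/t2.png',cv2.resize(f['frame'][230:340,340:500],None,fx=4,fy=4))
E
```

```text
t: 32.63
ee_pos: [0.4443, 0.0117, 0.7762]
ee_rot: [[-0.984, -0.131, 0.124], [-0.128, 0.991, 0.03], [-0.127, 0.014, -0.992]]
contact_force: [-1.0, 0.9, 0.6]
finger_gap: 0.0402
grasp_force: 0.0
[ 51.3   2.5 -60.3  71.3   1.6 100.1  89.1] tip [0.464 0.016 0.622] R [[-0.984, -0.131, 0.124], [-0.128, 0.991, 0.03], [-0.127, 0.014, -0.992]]
```

View pics/t2.png

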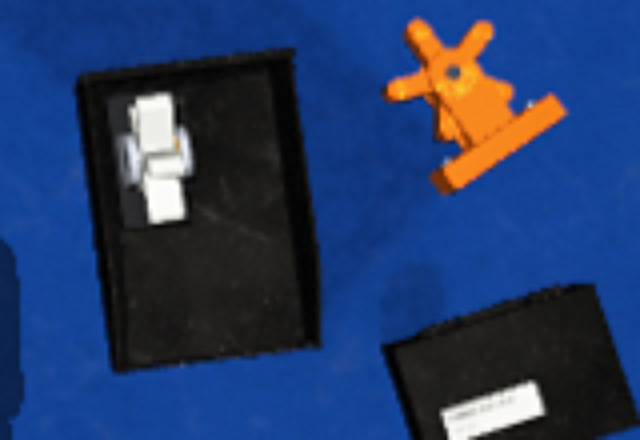

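The M unit is upright in the bin's far-left corner, around (155,160) in the crop. Tilting up again.

```bash

python3 -m jog '[0,0,-0.04,0, 0,0,-0.08,0, 0,0,-0.12,0]' 1 >/dev/null; python3 st.py
python3 -m jog '[-0.03,0,-0.03,0, -0.06,0,-0.06,0, -0.09,0,-0.09,0]'>/dev/null; python3 st.py
python3 -m jog '[0,0,-0.04,0, 0,0,-0.08,0, 0,0,-0.12,0]' >/dev/null; python3 st.py
python3 -m jog '[-0.03,0,-0.03,0, -0.06,0,-0.06,0, -0.09,0,-0.09,0]'>/dev/null; python3 st.py
python3 -m jog '[0,0,-0.04,0, 0,0,-0.08,0, 0,0,-0.12,0]' >/dev/null; python3 st.py
```

```text
[ 33.7   2.3 -42.1  65.3   1.2 105.8  89.2] tip [0.458 0.009 0.664] R [[-0.985, -0.123, 0.123], [-0.121, 0.992, 0.025], [-0.126, 0.01, -0.992]]
[ 9.400e+00  2.300e+00 -1.660e+01  6.420e+01  1.000e-01  1.059e+02
  8.980e+01] tip [0.474 0.007 0.67 ] R [[-0.984, -0.122, 0.133], [-0.119, 0.993, 0.026], [-0.135, 0.01, -0.991]]
[  0.9  -0.4  -7.4  63.8  -0.8 106.1  90.6] tip [0.459 0.009 0.694] R [[-0.975, -0.129, 0.18], [-0.125, 0.992, 0.033], [-0.183, 0.01, -0.983]]
[-20.5   1.2  15.6  60.5  -1.4 106.1  91.1] tip [0.489 0.005 0.708] R [[-0.971, -0.116, 0.21], [-0.111, 0.993, 0.035], [-0.213, 0.011, -0.977]]
[ -1.8  -0.4  -4.3  59.4  -1.  106.1  90.7] tip [0.469 0.007 0.73 ] R [[-0.959, -0.127, 0.255], [-0.12, 0.992, 0.043], [-0.258, 0.011, -0.966]]
```

```bash

python3 -m jog '[-0.015,0,-0.037,0, -0.03,0,-0.075,0, -0.045,0,-0.112,0]'>/dev/null; python3 st.py
python3 -m jog '[-0.015,0,-0.037,0, -0.03,0,-0.075,0, -0.045,0,-0.112,0]'>/dev/null; python3 st.py
python3 -m jog '[-0.015,0,-0.037,0, -0.03,0,-0.075,0, -0.045,0,-0.112,0]'>/dev/null; python3 st.py
python3 -m jog '[0,0,-0.04,0, 0,0,-0.08,0, 0,0,-0.12,0]' >/dev/null; python3 st.py
python3 -m jog '[-0.015,0,-0.037,0, -0.03,0,-0.075,0, -0.045,0,-0.112,0]'>/dev/null; python3 st.py
python3 -m jog '[0,0,-0.04,0, 0,0,-0.08,0, 0,0,-0.12,0]' >/dev/null; python3 st.py
```

```text
[ -0.9  -0.2  -4.9  56.3  -1.  106.1  90.7] tip [0.475 0.005 0.754] R [[-0.946, -0.12, 0.302], [-0.111, 0.993, 0.047], [-0.306, 0.01, -0.952]]
[  0.   -0.2  -5.9  53.5  -1.  106.1  90.6] tip [0.476 0.007 0.777] R [[-0.929, -0.123, 0.348], [-0.112, 0.992, 0.053], [-0.352, 0.01, -0.936]]
[  5.2  -0.4 -10.9  50.8  -1.1 106.1  90.7] tip [0.474 0.007 0.801] R [[-0.911, -0.124, 0.394], [-0.11, 0.992, 0.058], [-0.398, 0.009, -0.917]]
[ 29.4  -2.7 -30.7  50.5  -4.3 106.1  93.2] tip [0.444 0.003 0.82 ] R [[-0.894, -0.124, 0.431], [-0.108, 0.992, 0.061], [-0.435, 0.008, -0.9]]
[ 30.8  -3.4 -30.9  48.2  -5.2 106.1  93.5] tip [0.437 0.003 0.845] R [[-0.871, -0.119, 0.477], [-0.102, 0.993, 0.061], [-0.481, 0.005, -0.877]]
[ 15.7  -8.  -14.6  50.2  -6.3 106.1  94. ] tip [ 0.398 -0.001  0.864] R [[-0.846, -0.118, 0.519], [-0.099, 0.993, 0.064], [-0.523, 0.003, -0.852]]
```

```bash

python3 -m jog '[-0.02,0,-0.035,0, -0.04,0,-0.07,0, -0.06,0,-0.105,0]'>/dev/null; python3 st.py
python3 -m jog '[0,0,0,0]' >/dev/null; python3 st.py; python3 goal.py .155 L,0,120
```

```text
[ 17.8  -7.4 -16.7  46.7  -6.5 106.1  93.7] tip [0.4   0.003 0.888] R [[-0.82, -0.118, 0.559], [-0.098, 0.993, 0.066], [-0.563, -0.0, -0.826]]
[ 17.9  -7.4 -16.7  46.8  -6.5 106.1  93.7] tip [0.4   0.002 0.887] R [[-0.821, -0.118, 0.558], [-0.097, 0.993, 0.066], [-0.562, -0.0, -0.827]]
L,0,120 d_tool mm [256.6  54.5 652.7] world [0.547 0.074 0.203] rows 16.9
tip u,n,y vs M [266.1 768.9  40. ] F [-0.1 -0.1  0. ] t 35.7667 q [ 18.  -7. -17.  47.  -7. 106.  94.] tilt ang 0.6
```

```bash
python3 -m jog '[0.015,0.003,0.038,0,0.03,0.006,0.077,0,0.045,0.01,0.115,0,0.06,0.013,0.153,0,0.075,0.016,0.192,0,0.09,0.019,0.23,0,0.105,0.022,0.269,0,0.121,0.026,0.307,0,0.136,0.029,0.346,0,0.151,0.032,0.384,0,0.166,0.035,0.422,0,0.181,0.038,0.461,0,0.196,0.042,0.499,0,0.211,0.045,0.538,0,0.226,0.048,0.576,0,0.242,0.052,0.614,0,0.257,0.055,0.652,0,0.257,0.055,0.652,0,0.257,0.055,0.652,0]' 1 60; python3 goal.py .155 L,0,2;python3 st.py
```

```text
t: 37.35
ee_pos: [0.4589, 0.0638, 0.3266]
ee_rot: [[-0.826, -0.117, 0.551], [-0.098, 0.993, 0.065], [-0.555, -0.0, -0.832]]
contact_force: [-0.8, 0.2, -0.5]
finger_gap: 0.0853
grasp_force: 0.0
L,0,2 d_tool mm [-7.900e+00 -1.000e-01  1.153e+02] world [0.614 0.082 0.106] rows 2.8
tip u,n,y vs M [ -5.4 117.4  94.8] F [-0.8  0.2 -0.5] t 37.35 q [  1.   8. -18. 131.  43.  11.  40.] tilt ang 1.2
[  0.8   7.8 -17.8 131.   43.3  11.1  40.1] tip [0.544 0.074 0.198] R [[-0.826, -0.117, 0.551], [-0.098, 0.993, 0.065], [-0.555, -0.0, -0.832]]
```

```bash
python3 -m jog '[-0.003,0,0.035,0,-0.006,0,0.07,0,-0.008,0,0.098,0,-0.008,0,0.115,0,-0.008,0,0.115,0,-0.008,0,0.115,0]' >/dev/null; python3 goal.py .155 L,0,2; python3 -m jog '[0,0,0,0,0,0,0,0,0,0,0,0,0,0,0,0,0,0,0,0,0,0,0,0,0,0,0,0]' 0 60;  python3 goal.py .155 L,0,2
```

```text
L,0,2 d_tool mm [5.  0.3 6.3] world [0.614 0.082 0.106] rows 0.2
tip u,n,y vs M [ 5.1  8.2 94.7] F [-0.2  0.7  0.4] t 37.85 q [ -2.  23. -14. 126. 106.  10. -21.] tilt ang 0.7
t: 38.43
ee_pos: [0.5284, 0.0719, 0.2445]
ee_rot: [[-0.821, -0.116, 0.559], [-0.097, 0.993, 0.063], [-0.562, -0.003, -0.827]]
contact_force: [-6.4, -0.9, 2.4]
finger_gap: 0.0351
grasp_force: 63.8
L,0,2 d_tool mm [6.1 0.5 8. ] world [0.614 0.082 0.106] rows 0.2
tip u,n,y vs M [ 6.3  9.9 94.6] F [-6.4 -0.9  2.4] t 38.4333 q [ -2.  23. -14. 126. 106.  10. -20.] tilt ang 0.5
```

```bash
python3 -m jog '[0.002,0,-0.005,0,0.002,0,-0.01,0,0.002,0,-0.015,0,0.002,0,-0.02,0,0.002,0,-0.025,0,0.002,0,-0.025,0]'; python3 goal.py .155; python3 -m jog '[0,0,-0.025,0,0,0,-0.055,0,0,0,-0.085,0,0,0,-0.11,0,0,0,-0.11,0]'; python3 goal.py .155;python3 st.py; python3 wh.py | grep scene
```

```text
t: 38.93
ee_pos: [0.5123, 0.07, 0.2635]
ee_rot: [[-0.822, -0.116, 0.557], [-0.097, 0.993, 0.063], [-0.561, -0.002, -0.828]]
contact_force: [-0.4, -0.3, -8.8]
finger_gap: 0.0353
grasp_force: 62.5
tip u,n,y vs M [ 3.6 34.8 94.5] F [-0.4 -0.3 -8.8] t 38.9333 q [ -4.  19. -12. 128.  95.   9. -10.] tilt ang 0.7
t: 39.35
ee_pos: [0.461, 0.062, 0.3418]
ee_rot: [[-0.822, -0.11, 0.558], [-0.094, 0.994, 0.059], [-0.561, -0.004, -0.828]]
contact_force: [0.1, -1.7, -7.5]
finger_gap: 0.035
grasp_force: 62.5
tip u,n,y vs M [  6.1 128.7  91.7] F [ 0.1 -1.7 -7.5] t 39.35 q [ 11.   7. -28. 129.  42.  14.  42.] tilt ang 0.7
[ 10.9   7.3 -28.2 129.4  41.8  13.7  42.2] tip [0.548 0.071 0.214] R [[-0.822, -0.11, 0.558], [-0.094, 0.994, 0.059], [-0.561, -0.004, -0.828]]
scene L 0 []
scene M 0 []
scene R 72 [(-84, 4), (-76, 9), (-20, 7), (-12, 17), (-4, 11), (52, 17)]
```

```bash
python3 -m jog '[0.03,0.004,-0.023,4,0.06,0.008,-0.046,10,0.09,0.012,-0.069,17,0.12,0.016,-0.092,24,0.15,0.021,-0.114,31,0.15,0.021,-0.114,36]' >/dev/null; python3 st.py
```

```text
[ 14.7 -16.8 -34.8 145.5  -3.3  15.8  41.9] tip [0.369 0.076 0.226] R [[-0.737, 0.391, 0.551], [0.503, 0.862, 0.059], [-0.452, 0.321, -0.832]]
```

```bash
python3 -m jog '[0.03,-0.016,-0.022,0,0.06,-0.032,-0.044,0,0.09,-0.048,-0.066,0]' >/dev/null; python3 st.py; python3 -m jog '[0.03,-0.016,-0.022,0,0.06,-0.032,-0.044,0,0.09,-0.048,-0.066,0]' >/dev/null; python3 st.py; python3 -m jog '[0.032,-0.016,-0.02,0,0.064,-0.032,-0.04,0,0.096,-0.048,-0.06,0]' >/dev/null; python3 st.py
```

```text
[ -3.8 -16.7 -28.1 145.5  19.6  21.8  10.7] tip [0.351 0.099 0.225] R [[-0.739, 0.411, 0.533], [0.507, 0.861, 0.038], [-0.443, 0.298, -0.845]]
[-25.1 -16.7 -25.9 145.5  31.1  32.2 -15.3] tip [0.31  0.144 0.223] R [[-0.743, 0.421, 0.52], [0.503, 0.864, 0.02], [-0.441, 0.276, -0.854]]
[-49.1 -16.7 -29.1 145.4  31.3  46.6 -39.1] tip [0.228 0.187 0.221] R [[-0.74, 0.432, 0.515], [0.504, 0.864, 0.001], [-0.445, 0.261, -0.857]]
```

```bash
python3 -m jog '[-0.034,-0.006,0.016,0,-0.067,-0.013,0.031,0,-0.1,-0.02,0.046,0,-0.134,-0.026,0.062,0,-0.152,-0.06,0.06,0,-0.17,-0.095,0.059,0,-0.187,-0.13,0.058,0,-0.202,-0.16,0.057,0]' >/dev/null; python3 st.py; python3 -m jog '[0.03,-0.017,-0.02,0,0.06,-0.034,-0.04,0,0.09,-0.051,-0.06,0]' >/dev/null; python3 st.py; python3 -m jog '[0.03,-0.017,-0.02,0,0.06,-0.034,-0.04,0,0.09,-0.051,-0.06,0]' >/dev/null; python3 st.py
```

```text
[  8.9 -16.7 -27.8 145.5   5.7  21.4  35.2] tip [0.353 0.044 0.217] R [[-0.751, 0.437, 0.494], [0.502, 0.865, -0.002], [-0.428, 0.247, -0.869]]
[ -2.4 -16.7 -26.8 145.5  16.2  26.2  16.3] tip [0.335 0.071 0.213] R [[-0.756, 0.455, 0.471], [0.507, 0.862, -0.019], [-0.415, 0.225, -0.882]]
[-22.5 -16.7 -24.4 145.5  25.2  35.1  -6.6] tip [0.299 0.113 0.212] R [[-0.761, 0.463, 0.454], [0.503, 0.863, -0.037], [-0.409, 0.201, -0.89]]
```

```bash
python3 -m jog '[-0.028,-0.028,0.01,0,-0.052,-0.058,0.018,0,-0.074,-0.088,0.022,0,-0.094,-0.118,0.022,0,-0.112,-0.145,0.022,0,-0.128,-0.167,0.021,0,-0.128,-0.167,0.021,0]' >/dev/null; python3 st.py; python3 -m jog '[0.03,-0.018,-0.018,0,0.06,-0.036,-0.036,0,0.09,-0.054,-0.054,0]' >/dev/null; python3 st.py; python3 -m jog '[0.03,-0.018,-0.018,0,0.06,-0.036,-0.036,0,0.09,-0.054,-0.054,0]' >/dev/null; python3 st.py;  python3 -m jog '[0.03,-0.018,-0.017,0,0.06,-0.036,-0.034,0,0.09,-0.054,-0.05,0]'; python3 st.py
```

```text
[ 24.7 -16.7 -28.1 145.5 -10.2  23.7  63.8] tip [ 0.34  -0.018  0.207] R [[-0.77, 0.463, 0.439], [0.502, 0.864, -0.033], [-0.395, 0.195, -0.898]]
[ 24.3 -16.7 -27.1 145.5 -10.1  25.5  64.2] tip [ 0.33  -0.02   0.204] R [[-0.781, 0.47, 0.412], [0.504, 0.863, -0.031], [-0.37, 0.183, -0.911]]
[ 25.4 -16.7 -26.6 145.5 -11.4  27.3  67. ] tip [ 0.321 -0.025  0.2  ] R [[-0.793, 0.472, 0.386], [0.501, 0.865, -0.027], [-0.346, 0.172, -0.922]]
t: 43.25
ee_pos: [0.2556, -0.0308, 0.3412]
ee_rot: [[-0.803, 0.476, 0.358], [0.503, 0.864, -0.023], [-0.321, 0.161, -0.933]]
contact_force: [0.5, -0.2, -7.6]
finger_gap: 0.035
grasp_force: 63.9
[ 28.7 -16.8 -26.7 145.5 -13.9  29.1  72.1] tip [ 0.311 -0.034  0.197] R [[-0.803, 0.476, 0.358], [0.503, 0.864, -0.023], [-0.321, 0.161, -0.933]]
```

```bash
python3 -m jog '[0.033,-0.019,-0.015,0,0.066,-0.038,-0.03,0,0.1,-0.052,-0.044,0]' >/dev/null; python3 st.py; python3 -m jog '[0.034,-0.016,-0.014,0,0.068,-0.032,-0.028,0,0.102,-0.045,-0.04,0]' >/dev/null;  python3 -m jog '[0.034,-0.016,-0.012,0,0.068,-0.032,-0.024,0,0.102,-0.045,-0.036,0]' >/dev/null; python3 st.py;  python3 -m jog '[0.034,-0.016,-0.011,0,0.068,-0.032,-0.022,0,0.102,-0.045,-0.033,0]' >/dev/null; python3 st.py; python3 -m jog '[0.034,-0.016,-0.01,0,0.068,-0.032,-0.02,0,0.102,-0.045,-0.03,0]'; python3 st.py
```

```text
[ 34.2 -16.8 -27.5 145.5 -17.2  31.2  79.3] tip [ 0.299 -0.047  0.193] R [[-0.813, 0.48, 0.33], [0.504, 0.864, -0.017], [-0.293, 0.153, -0.944]]
[ 46.9 -16.8 -27.9 145.5 -22.7  36.4  95.6] tip [ 0.267 -0.078  0.187] R [[-0.832, 0.483, 0.274], [0.504, 0.864, 0.007], [-0.233, 0.144, -0.962]]
[ 59.8 -16.8 -28.1 145.4 -26.2  40.6 110.6] tip [ 0.238 -0.108  0.185] R [[-0.84, 0.481, 0.25], [0.503, 0.864, 0.026], [-0.204, 0.148, -0.968]]
t: 44.5
ee_pos: [0.1467, -0.1542, 0.3342]
ee_rot: [[-0.847, 0.478, 0.235], [0.501, 0.864, 0.05], [-0.179, 0.16, -0.971]]
contact_force: [0.0, -0.9, -8.4]
finger_gap: 0.0352
grasp_force: 64.0
[ 80.1 -16.8 -28.3 145.4 -28.5  46.9 131.9] tip [ 0.183 -0.146  0.184] R [[-0.847, 0.478, 0.235], [0.501, 0.864, 0.05], [-0.179, 0.16, -0.971]]
```

```bash
python3 -m jog '[-0.003,0.038,0.007,0,-0.006,0.076,0.014,0,-0.008,0.114,0.02,0,-0.011,0.15,0.026,0,-0.014,0.18,0.032,0,-0.014,0.18,0.032,0]' >/dev/null; python3 st.py; python3 -m jog '[0.034,-0.019,-0.009,0,0.068,-0.038,-0.018,0,0.102,-0.055,-0.027,0]' >/dev/null; python3 st.py; python3 -m jog '[0.034,-0.019,-0.008,0,0.068,-0.038,-0.016,0,0.102,-0.055,-0.024,0]' >/dev/null; python3 st.py;python3 -m jog '[0.034,-0.019,-0.007,0,0.068,-0.038,-0.014,0,0.102,-0.055,-0.021,0]' ; python3 st.py
```

```text
[ 41.6 -15.3 -40.5 143.2 -22.3  36.6  77.6] tip [0.29  0.006 0.185] R [[-0.845, 0.478, 0.238], [0.503, 0.863, 0.052], [-0.18, 0.164, -0.97]]
[ 26.9 -16.8 -27.9 145.5 -17.5  38.9  72.7] tip [0.26  0.004 0.181] R [[-0.858, 0.472, 0.202], [0.492, 0.869, 0.057], [-0.149, 0.148, -0.978]]
[ 31.3 -16.8 -28.2 145.4 -18.3  41.   76.6] tip [ 0.249 -0.008  0.18 ] R [[-0.857, 0.485, 0.173], [0.501, 0.863, 0.061], [-0.12, 0.139, -0.983]]
t: 45.75
ee_pos: [0.2136, -0.0338, 0.3311]
ee_rot: [[-0.861, 0.488, 0.141], [0.501, 0.863, 0.069], [-0.088, 0.13, -0.988]]
contact_force: [0.0, -1.0, -6.4]
finger_gap: 0.0346
grasp_force: 64.6
[ 36.7 -16.8 -28.3 145.4 -19.1  43.5  82.3] tip [ 0.236 -0.023  0.178] R [[-0.861, 0.488, 0.141], [0.501, 0.863, 0.069], [-0.088, 0.13, -0.988]]
```

```bash
python3 -m jog '[0.034,-0.019,-0.006,0,0.068,-0.038,-0.012,0,0.102,-0.055,-0.018,0]' >/dev/null; python3 st.py;python3 -m jog '[0.034,-0.019,-0.005,0,0.068,-0.038,-0.01,0,0.102,-0.055,-0.015,0]' ; python3 st.py
```

```text
[ 45.4 -16.8 -28.5 145.4 -19.9  46.4  91.3] tip [ 0.217 -0.047  0.177] R [[-0.865, 0.489, 0.112], [0.498, 0.863, 0.081], [-0.057, 0.126, -0.99]]
t: 46.25
ee_pos: [0.1721, -0.097, 0.3305]
ee_rot: [[-0.868, 0.488, 0.086], [0.495, 0.863, 0.099], [-0.026, 0.129, -0.991]]
contact_force: [0.6, -0.3, -7.5]
finger_gap: 0.035
grasp_force: 64.5
[ 59.5 -16.8 -28.6 145.4 -20.3  50.  105.4] tip [ 0.186 -0.082  0.177] R [[-0.868, 0.488, 0.086], [0.495, 0.863, 0.099], [-0.026, 0.129, -0.991]]
```

```bash
sed -i 's/\*\.161/*.165+R[:,0]*.005/' bin.py; python3 -m jog '[-0.037,-0.017,-0.001,-4,-0.074,-0.035,-0.003,-8,-0.111,-0.052,-0.004,-12,-0.148,-0.069,-0.005,-16,-0.185,-0.086,-0.006,-20,-0.222,-0.104,-0.008,-24,-0.259,-0.121,-0.009,-28,-0.296,-0.138,-0.01,-32,-0.3325,-0.1555,-0.0115,-36.5,-0.3325,-0.1555,-0.0115,-36.5,-0.3325,-0.1555,-0.0115,-36.5]' >/dev/null; python3 bin.py -45,-25,72; python3 st.py
```

```text
axle in bin mm [-45.8 -29.6 163.8] unit yaw vs bin -0.4 z in bin [ 0.098  0.09  -0.991] F [-0.8  1.4 -8.7] t 47.1667 q [ 61.  24. -23. 105.   2.  53. 136.] gap 0.03497266927724528
[ 8.3 -3.7 91.5]
[ 61.4  23.5 -23.  104.8   1.7  53.3 135.8] tip [ 0.398 -0.383  0.174] R [[-0.989, -0.121, 0.087], [-0.112, 0.988, 0.101], [-0.098, 0.09, -0.991]]
```

```bash
python3 -m jog '[0.002,-0.001,0.025,0,0.004,-0.002,0.05,0,0.006,-0.003,0.07,0,0.007,-0.004,0.082,0,0.008,-0.004,0.086,0,0.008,-0.004,0.086,0]' >/dev/null; python3 bin.py -45,-24,66; python3 - <<'E'
from station import viewer
import cv2
f=viewer.grab_frame('wrist');cv2.imwrite('pics/w5.png',f['frame'])
E
```

```text
axle in bin mm [-43.2 -21.9  80. ] unit yaw vs bin -0.1 z in bin [ 0.099  0.09  -0.991] F [2.7 4.6 0.6] t 47.6667 q [ 60.  29. -22. 109.   4.  43. 134.] gap 0.03484104737310683
[ 3.1 -3.3 13.5]
```

View pics/w5.png

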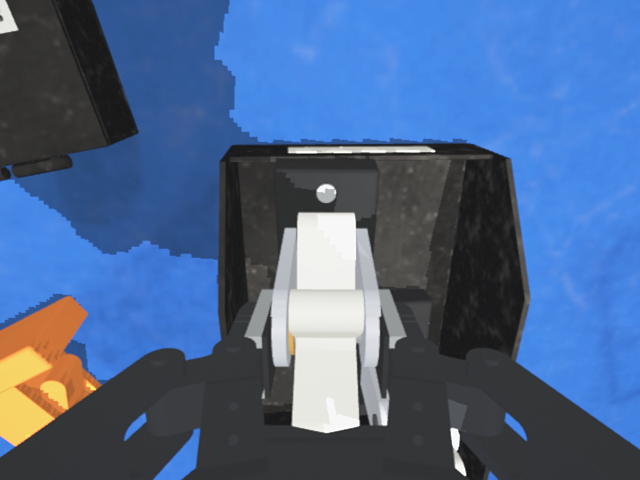

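The picture shows the gripper's left side against the bin's left (−y) wall near (220,340), which matches the +y force reading. I'll raise it and turn the unit 90° so the fingers open along the bin's length, where there is room.

```bash
python3 -m jog '[0,0.004,-0.02,0,0,0.01,-0.045,0,0,0.019,-0.068,0,0,0.028,-0.068,6,0,0.028,-0.068,13,0,0.028,-0.068,20,0,0.028,-0.068,27,0,0.028,-0.068,34,0,0.028,-0.068,41,0,0.028,-0.068,48,0,0.028,-0.068,55,0,0.028,-0.068,62,0,0.028,-0.068,69,0,0.028,-0.068,76,0,0.028,-0.068,83,0,0.028,-0.068,90,0,0.028,-0.068,90,0,0.028,-0.068,90]' >/dev/null; python3 bin.py -50,0,75; python3 st.py
```

```text
axle in bin mm [-47.2   4.2 150. ] unit yaw vs bin -89.4 z in bin [ 0.096  0.09  -0.991] F [-0.1  0.6 -8.6] t 49.2167 q [ 45.  20.  -4. 110.  -8.  50.  54.] gap 0.03487042362238786
[-10.9 -10.1  73.7]
[ 45.2  20.4  -4.1 110.3  -8.   49.8  53.8] tip [ 0.388 -0.355  0.159] R [[-0.129, 0.988, 0.085], [0.988, 0.121, 0.1], [0.089, 0.097, -0.991]]
```

```bash
python3 -m jog '[-0.005,-0.004,0.025,0,-0.01,-0.008,0.05,0,-0.014,-0.01,0.066,0,-0.016,-0.012,0.0735,0,-0.016,-0.012,0.0735,0]' >/dev/null; python3 bin.py -52,-5,68;  python3 -m jog '[0,0,0.002,0,-0.001,0,0.004,0,-0.001,0,0.004,0]' >/dev/null; python3 bin.py -52,-5,65
```

```text
axle in bin mm [-53.   -4.4  72.7] unit yaw vs bin -89.5 z in bin [ 0.094  0.093 -0.991] F [-0.6  0.2 -8.4] t 49.6333 q [ 46.  27.  -4. 113.  -9.  41.  56.] gap 0.03493981528802372
[-1.   0.5  4.7]
axle in bin mm [-50.7  -6.   71.1] unit yaw vs bin -89.5 z in bin [ 0.097  0.089 -0.991] F [-0.5  0.3 -7.5] t 49.8833 q [ 46.  27.  -4. 113.  -9.  40.  56.] gap 0.034949306486695836
[ 0.4 -1.8  6. ]
```

```bash
python3 -m jog '[0,0,0.002,0,0,0,0.004,0,0,0,0.004,0]' >/dev/null; python3 bin.py;  python3 -m jog '[0,0,0.002,0,0,0,0.004,0,0,0,0.004,0]' >/dev/null; python3 bin.py
```

```text
axle in bin mm [-50.4  -5.7  67.6] unit yaw vs bin -89.5 z in bin [ 0.097  0.089 -0.991] F [-1.2  1.6  2.1] t 50.1333 q [ 46.  28.  -4. 113.  -9.  40.  56.] gap 0.0350495194916538
axle in bin mm [-49.7  -5.4  66.6] unit yaw vs bin -89.5 z in bin [ 0.098  0.088 -0.991] F [-10.6   7.6  36.1] t 50.3833 q [ 46.  28.  -4. 113.  -9.  40.  56.] gap 0.03522765869917535
```

```bash
python3 -m jog '[0,0,-0.002,0,0,0,-0.003,0,0,0,-0.003,0]' 0 20 ; python3 -m jog '[0,0,0,0,0,0,0,0,0,0,0,0]' 0.44; python3 -m jog '[0,0,0,0,0,0,0,0,0,0,0,0]' 0.52; python3 bin.py
```

```text
t: 50.63
ee_pos: [0.3733, -0.3805, 0.2303]
ee_rot: [[-0.127, 0.988, 0.086], [0.988, 0.118, 0.1], [0.088, 0.098, -0.991]]
contact_force: [-2.2, 2.8, 11.9]
finger_gap: 0.0352
grasp_force: 69.3
t: 50.88
ee_pos: [0.3738, -0.3804, 0.2291]
ee_rot: [[-0.127, 0.988, 0.086], [0.988, 0.118, 0.1], [0.088, 0.098, -0.991]]
contact_force: [3.8, 0.8, 1.9]
finger_gap: 0.0374
grasp_force: 1.8
t: 51.13
ee_pos: [0.3731, -0.3804, 0.2285]
ee_rot: [[-0.126, 0.988, 0.085], [0.988, 0.118, 0.101], [0.089, 0.096, -0.991]]
contact_force: [3.6, 0.4, 1.3]
finger_gap: 0.0446
grasp_force: 1.5
axle in bin mm [-50.4  -5.2  65.4] unit yaw vs bin -89.6 z in bin [ 0.096  0.09  -0.991] F [3.6 0.4 1.3] t 51.1333 q [ 46.  28.  -4. 113.  -9.  40.  56.] gap 0.04456915492849221
```

```bash
python3 -m jog '[0,0.002,0,0,0,0.003,0,0,0,0.004,0,0,0,0.005,0,0,0,0.005,0,0]' 0.56; python3 bin.py; python3 -m jog '[0,0.001,0,0,0,0.002,0,0,0,0.002,0,0]' 0.6; python3 bin.py
```

```text
t: 51.55
ee_pos: [0.3776, -0.3797, 0.2288]
ee_rot: [[-0.126, 0.988, 0.083], [0.988, 0.118, 0.101], [0.09, 0.095, -0.991]]
contact_force: [-0.1, 0.7, -0.3]
finger_gap: 0.0476
grasp_force: 0.0
axle in bin mm [-45.9  -4.9  65.7] unit yaw vs bin -89.6 z in bin [ 0.095  0.091 -0.991] F [-0.1  0.7 -0.3] t 51.55 q [ 46.  28.  -4. 113.  -9.  40.  56.] gap 0.04759922788879584
t: 51.8
ee_pos: [0.3798, -0.3794, 0.2291]
ee_rot: [[-0.127, 0.988, 0.084], [0.988, 0.118, 0.101], [0.09, 0.096, -0.991]]
contact_force: [-0.5, 0.0, -0.9]
finger_gap: 0.0512
grasp_force: 0.0
axle in bin mm [-43.7  -4.9  66. ] unit yaw vs bin -89.5 z in bin [ 0.095  0.09  -0.991] F [-0.5  0.  -0.9] t 51.8 q [ 46.  28.  -4. 112.  -9.  40.  55.] gap 0.05122244364133037
```

```bash
python3 -m jog '[0.001,0.001,-0.01,0,0.002,0.002,-0.025,0,0.005,0.005,-0.05,0]'; python3 -m jog '[0.004,0.004,-0.035,0,0.008,0.008,-0.07,0,0.01,0.011,-0.11,0,0.014,0.014,-0.15,0,0.017,0.017,-0.18,0,0,0.017,-0.22,0,-0.03,0.017,-0.25,0]' >/dev/null; python3 - <<'E'
from station import viewer,ctrl
import cv2,numpy as np
from bin import B,o
f=viewer.grab_frame('top');g=viewer.grab_frame('scene')
a=cv2.resize(f['frame'][140:340,160:440],None,fx=2,fy=2);b=cv2.resize(g['frame'][100:400,230:430],(267,400))
cv2.imwrite('pics/fin.png',np.hstack([a[:, :530],b]))
print(ctrl.state()['t'])
E
python3 wh.py | grep R
```

```text
t: 52.05
ee_pos: [0.3789, -0.3786, 0.2789]
ee_rot: [[-0.126, 0.989, 0.081], [0.988, 0.117, 0.104], [0.093, 0.093, -0.991]]
contact_force: [0.1, -0.6, 0.4]
finger_gap: 0.0511
grasp_force: 0.0
axle in bin mm [-49.4 -53.1 366.9] unit yaw vs bin -89.3 z in bin [ 0.098  0.088 -0.991] F [ 1.9 -1.4  0.4] t 52.6333 q [47. 14. -1. 88. -7. 79. 54.] gap 0.05105730632504523
52.7333
wrist R 0 []
scene R 50 [(-84, 4), (-76, 9), (-20, 9), (-12, 16), (-4, 7)]
top R 68 [(-84, 5), (-76, 11), (-68, 5), (-20, 15), (-12, 15), (44, 7), (52, 8)]
```

View pics/fin.png

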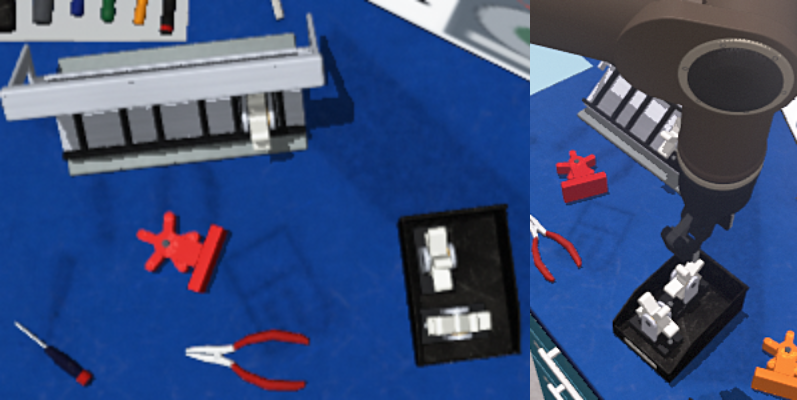

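The picture shows both binding units upright in the bin, at (437,258) and (458,325). The free unit is still in its pocket at (260,120), and the pliers, driver and decoys are where they were.

```bash
python3 -c "
from station import ticket;print(ticket.hand_in())"
```

```text
the job is handed in; nothing more can be done
None
```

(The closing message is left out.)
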